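Refit the dividers of a service caddy and load it

TASK

Set up the grey service caddy for the next shift: first take the three washed dividers out of the drying rack and slide each down into its pair of guides in the caddy until it stands fully home on the floor. Then put every squeeze bottle that is there upright into the left bay, every square spice jar into the second bay from the left, the steel shaker, if it is there, into the third and the pepper mill, if it is there, into the right bay, without knocking any of them over or disturbing the round tub and the wicker pot.

Things in the scene. Friction and masses are not known exactly. Their poses are not given: they have to be found in the camera images.
- caddy: open grey plastic caddy, fixed: outside 154 mm (its x, depth) by 254 mm (its y, length) plus a 10 mm finger lip at each end, walls 5 mm thick and 78 mm high, inside 144 by 244 mm, inner floor 5 mm above the table. Origin: centre of underside; z up, x roughly away from the robot, y along its length, roughly to the robot's left. Three dividers part it into four bays side by side along y
- caddy_guide1 (a point): left divider place: floor point midway between two facing vertical guides on the long walls, 62 mm from mid-caddy to +y, axes as the caddy's. Guide: channel 7 mm wide between ribs 9 mm deep, straight up to 53 mm above the floor, then flaring to a 16 mm mouth at 72 mm. The divider's faces are square to caddy y; play 1.5 mm each side of its faces, 3 mm at each edge; it stands on the floor when home
- caddy_guide2 (a point): middle divider place: the same, at the caddy's middle
- caddy_guide3 (a point): right divider place: the same, 62 mm from the caddy's middle towards -y
- caddy_bay1 (a point): middle of the floor of the left bay (caddy +y end), for squeeze bottles. With the dividers in, a bay is 58 mm wide (caddy y) and 144 mm deep (caddy x) and takes two items one behind the other, say 36 mm before and behind this point. Axes as the caddy's
- caddy_bay2 (a point): middle of the floor of the second bay from the left, for spice jars; as the left bay
- caddy_bay3 (a point): middle of the floor of the third bay from the left, for the steel shaker; as the left bay
- caddy_bay4 (a point): middle of the floor of the right bay (caddy -y end), for the pepper mill; as the left bay
- drying_rack: loose wooden drying rack, 110 mm (x) by 170 mm (y), 74 mm high, 0.9 kg: two rails 18 mm high with upright 8 mm dowels, 8 mm apart. Origin: centre of underside. The dividers start upright in it, standing on its rails, one at its middle and one 64 mm to either side along y, faces square to its y, with 2 mm play each way, so they may lean a few degrees
- divider_a_centre (a point): white plastic divider, all three alike, 0.09 kg: plate 138 mm wide (x), 4 mm thick (y), 73 mm high (z up), lower corners bevelled by 10 mm, with a grip tab on the middle of its upper edge, 56 mm wide (x), 10 mm thick (y), rising to 108 mm. Point: the middle, 54 mm above the lower edge; the tab's middle is 36 mm above it. Grip the tab across its 10 mm. Any divider fits any place, either way round
- divider_b_centre (a point): white plastic divider, all three alike, 0.09 kg: plate 138 mm wide (x), 4 mm thick (y), 73 mm high (z up), lower corners bevelled by 10 mm, with a grip tab on the middle of its upper edge, 56 mm wide (x), 10 mm thick (y), rising to 108 mm. Point: the middle, 54 mm above the lower edge; the tab's middle is 36 mm above it. Grip the tab across its 10 mm. Any divider fits any place, either way round
- divider_c_centre (a point): white plastic divider, all three alike, 0.09 kg: plate 138 mm wide (x), 4 mm thick (y), 73 mm high (z up), lower corners bevelled by 10 mm, with a grip tab on the middle of its upper edge, 56 mm wide (x), 10 mm thick (y), rising to 108 mm. Point: the middle, 54 mm above the lower edge; the tab's middle is 36 mm above it. Grip the tab across its 10 mm. Any divider fits any place, either way round
- squeeze_bottle_1_centre (a point): squeeze bottle, round, upright, clear with pale sauce, 48 mm across, 166 mm high, white nozzle, 0.14 to 0.28 kg. Point: on its axis 83 mm above its foot. Grip the white collar, 32 mm across, 108 to 134 mm above the foot; above it is only the slim nozzle, below it the shoulder widens to 48 mm. One or both of the two may be absent.
- spice_jar_1_centre (a point): square glass jar with brown filling and round black cap, upright, 46 by 46 mm (its x, y), 84 mm to the shoulder, 111 mm high, 0.15 to 0.31 kg. Point: on its axis 55 mm above its foot. Grip the cap, 38 mm across, 87 to 111 mm above the foot. It fits a bay only with its sides roughly square to it. One or both of the two may be absent.
- squeeze_bottle_2_centre (a point): squeeze bottle, round, upright, clear with pale sauce, 48 mm across, 166 mm high, white nozzle, 0.14 to 0.28 kg. Point: on its axis 83 mm above its foot. Grip the white collar, 32 mm across, 108 to 134 mm above the foot; above it is only the slim nozzle, below it the shoulder widens to 48 mm. One or both of the two may be absent.
- spice_jar_2_centre (a point): square glass jar with brown filling and round black cap, upright, 46 by 46 mm (its x, y), 84 mm to the shoulder, 111 mm high, 0.15 to 0.31 kg. Point: on its axis 55 mm above its foot. Grip the cap, 38 mm across, 87 to 111 mm above the foot. It fits a bay only with its sides roughly square to it. One or both of the two may be absent.
- shaker_1_centre (a point): steel shaker, round, upright, 48 mm across, 123 mm high, with a slimmer domed lid, 0.15 to 0.31 kg. Point: on its axis 61 mm above its foot. Grip the lid, 37 mm across, 88 to 114 mm above the foot; below it the shoulder widens to 48 mm at 80 mm. It may be absent.
- pepper_mill_1_centre (a point): turned dark-wood mill, round, upright, 48 mm across the foot, 159 mm high, steel button on top, 0.15 to 0.31 kg. Point: on its axis 79 mm above its foot. Grip the head, 38 mm across, straight from 108 to 134 mm above the foot; under it a slim neck, then the body, 40 mm across, which ends 102 mm up. It may be absent.
- round_tub: bystander: round milky tub with white lid, 139 mm across, 82 mm high; origin: centre of its underside
- wicker_pot: bystander: round coiled wicker pot, 98 mm across, 112 mm high; origin: centre of its underside

How it is judged:
By the outcome, as a careful person would: the job done as asked, in the order asked, and still so for the second after the job is handed in, with the robot touching nothing.
Of squeeze_bottle_1, squeeze_bottle_2, spice_jar_1, spice_jar_2, shaker_1, pepper_mill_1 only 4 to 5 are there at a start; the rules pass over those that are not, and their reading is None.
At some moment in a run one of drying_rack may be knocked a few centimetres aside while the robot is not near it.
It also fails if it takes over 210 s, if anything falls off the work surface, if the arm or the gripper's body presses on something with over 40 N, if the wrist force passes 120 N, or if a joint passes its speed limit or range.

ROBOT

A 6-joint arm with a two-finger parallel gripper is mounted at the origin on the work surface; the furniture and walls round the work are solid. World frame = base frame: x ahead of the robot, y to its left, z up, the work surface at z = 0. Lengths are in mm, angles in rad, forces in N, time in s.
With the tool pointing down it reaches from about 400 to 825 mm from the base axis. Payload 7 kg.
Tool frame: the origin (TCP) lies on the centre line of the jaws, within the pads' length; the fingertips stand manip.tips_ahead ahead of it and the grasp point (between the pads) lies 6 mm ahead of it (manip.tips_ahead is the distance from the TCP to the fingertips, in mm); x points along the fingers, z is the direction in which the jaws open and shut, and the axes are right-handed (so a half turn about x gives the same grasp; the last joint's range is limited). The gripper opens to 88 mm and grips with 3 to 60 N. Pads are 19 mm wide; open, the fingers measure 130 mm over their backs; the gripper's body (78 mm by 193 mm) begins 47 mm behind the grasp point.
Start: joints at [-1.059, 0.359, 0.012, 0, -1.224, -0.288], TCP at [149.782, -658.149, 251.561] pointing down, gripper open.
Joint ranges: [-3.07, 3.07], [-1.43, 2.12], [-1.02, 1.25], [-3.03, 1.67], [-3.05, -0], [-3.03, 3.03]. Speed limits (rad/s): [2.39, 2.39, 3.01, 3.14, 3.14, 3.14].

INTERFACE

Orientations are given as a unit quaternion [w, x, y, z].
In Python, from bench import manip, cams, workorder gives the robot as it stands.
- The arm moves only by the tool drive_tool, never from a script. Its argument "steps" is one flat list of numbers, 7 for each row, row after row: the shift along the tool's x, y, z in m, then the turn, a rotation vector about the tool's x, y, z in rad, then the closure, from -1 (fully open) to 1 (shut). In form: [x, y, z, wx, wy, wz, jaw, x, y, z, wx, wy, wz, jaw, ...]. A call has 1 to 5 rows; each row shifts and turns the commanded pose from where the row before left it, along the tool's axes as they then stand; what a row does not reach is not made up. A row lasts 1/12 s, in which the tool goes at most 41.7 mm and 7.16 degrees, less where a joint would pass 70% of its speed; a pose out of reach is approached as far as the arm can. A call with a gripper value outside its range is refused whole. The fingers move at their own pace and stop on an object; the grip force is fixed at half the most. Time passes only in rows, so rows that do not move let the fingers close. It gives the time, the measured TCP pose, the force and the opening at its end, in the units of the state.
- manip.get_obs(): the state, without advancing time (a new reading comes with each control period).
- cams.camera(name): name is "scene" or "side" or "wrist"; returns the picture (384x512x3 uint8, blue, green, red); there is no depth.
- cams.camera_info(name): a dict with "K" (3x3 intrinsics, pixels), "position" and "orientation" of the camera in the world. Camera axes: x right, y up, looking along -z (the intrinsics and any distortion apply to the point x, -y, -z); pixel columns grow to the right and rows downward; lengths in mm; the calibration is good to about 2 mm. A picture is of the moment at which its call begins: read the wrist's pose just before it. camera_info takes no time and is no camera call; for the wrist camera it gives the pose at the moment of the call.
- workorder.hand_in(): hands the job in, once; it reports no verdict.
The state is a dict: "time": time; "joints": joint angles; "dq": joint speeds; "effort": joint torques, N m; "tcp_pos": TCP position; "tcp_rot": TCP orientation; "force": force on the tool from outside, world axes, zero at the start; "torque": the same for the moment, N m; "grip_width": finger opening in mm.
Only numpy, scipy, OpenCV 4.12 (cv2) and the standard library are available. Lean on these libraries where they do the work, as an engineer would, in place of code of your own. Each camera call takes 0.05 s, during which the arm holds its last target.

## Working session

There is one attempt and no reset: what is moved stays moved. The work goes in short steps, Python scripts to look and compute and a tool call to move; the robot and the scene stay as the last step left them, time stands still between calls to the robot, and variables do not carry over. Pictures are saved under pics/ and viewed, and the job is handed in when it is done.

Besides the shell and the picture viewer there is one more tool, called after "Request:" as name(argument=value, ...) on one line, values as JSON. drive_tool: Moves the arm, as the interface text tells. Its arguments: {"type":"object","properties":{"steps":{"type":"array"}},"required":["steps"]}

```bash
ls; mkdir -p pics; cat > h.py <<'E'
import numpy as np, cv2
from bench import manip, cams, workorder
from scipy.spatial.transform import Rotation as R
def q2R(q): return R.from_quat([q[1],q[2],q[3],q[0]]).as_matrix()
E
python3 - <<'E'
from h import *
o=manip.get_obs(); print(o); print(manip.tips_ahead)
for n in ["scene","side","wrist"]:
    i=cams.camera_info(n); print(n,i)
    cv2.imwrite(f"pics/{n}0.png",cams.camera(n))
E
```

```text
pics
{'time': 0.0, 'joints': array([-1.05886838e+00,  3.59383448e-01,  1.10616193e-02, -3.58684461e-04,
       -1.22411838e+00, -2.88106056e-01]), 'dq': array([ 0.00056228,  0.0005352 , -0.00111505,  0.00058697, -0.00021381,
        0.00086451]), 'effort': array([ 7.57156317e-05, -5.82728899e+01,  2.93047071e+01,  6.99722975e+00,
        7.13873509e-03, -1.38826963e-04]), 'tcp_pos': array([ 149.7019389 , -657.72259923,  250.62455193]), 'tcp_rot': array([ 0.44139607, -0.55219012,  0.44073814,  0.55317762]), 'force': array([-0.4350202 ,  0.39251929, -0.25049415]), 'torque': array([-0.0093133 ,  0.04559412,  0.02197933]), 'grip_width': 87.40616830041675}
25.0
scene {'K': array([[463.18972843,   0.        , 257.49332277],
       [  0.        , 463.18972843, 189.10694882],
       [  0.        ,   0.        ,   1.        ]]), 'position': array([-375.75468781,  606.01467506,  719.85493266]), 'orientation': array([-0.41786839, -0.23641548,  0.44857495,  0.75383967])}
side {'K': array([[442.79261858,   0.        , 252.37650849],
       [  0.        , 442.79261858, 190.26942169],
       [  0.        ,   0.        ,   1.        ]]), 'position': array([  621.52365709, -1343.36361413,  1010.82514026]), 'orientation': array([0.88848238, 0.45879899, 0.00877594, 0.00505161])}
wrist {'K': array([[322.77000415,   0.        , 259.42868374],
       [  0.        , 322.77000415, 191.34861097],
       [  0.        ,   0.        ,   1.        ]]), 'position': array([  79.37093041, -675.23593044,  383.75995826]), 'orientation': array([ 0.61802202, -0.08435183, -0.10725783,  0.7742282 ])}
```

View pics/scene0.png

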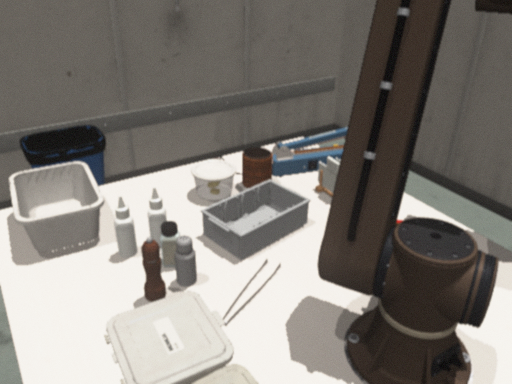

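View pics/side0.png

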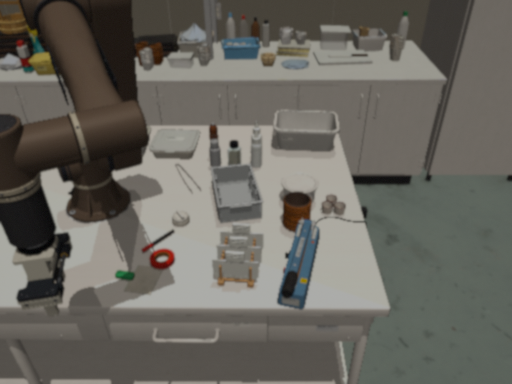

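View pics/wrist0.png

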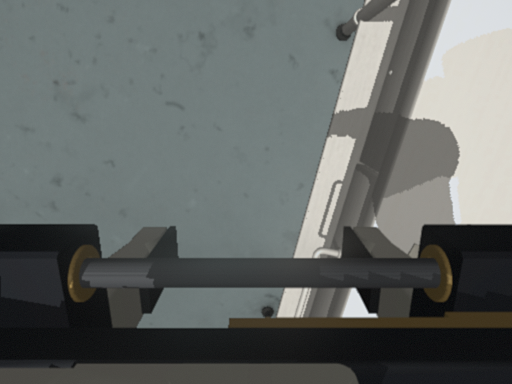

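```bash
cat >> h.py <<'E'
def ray(n,uv,info=None):
    i=info or cams.camera_info(n); K=i["K"]; u,v=uv
    d=np.array([(u-K[0,2])/K[0,0],-(v-K[1,2])/K[1,1],-1.0])
    return np.array(i["position"]), q2R(i["orientation"])@d
def onz(n,uv,z,info=None):
    p,d=ray(n,uv,info); return p+d*(z-p[2])/d[2]
def proj(n,P,info=None):
    i=info or cams.camera_info(n); K=i["K"]
    c=q2R(i["orientation"]).T@(np.asarray(P,float)-i["position"])
    return np.array([K[0,2]+K[0,0]*c[0]/-c[2], K[1,2]-K[1,1]*c[1]/-c[2]])
def tri(n1,uv1,n2,uv2):
    p,d=ray(n1,uv1);q,e=ray(n2,uv2);d/=np.linalg.norm(d);e/=np.linalg.norm(e)
    A=np.stack([d,-e],1);s=np.linalg.lstsq(A,q-p,rcond=None)[0]
    a=p+d*s[0];b=q+e*s[1];return (a+b)/2,np.linalg.norm(a-b)
def crop(src,dst,x0,y0,x1,y1,f):
    im=cv2.imread(src)[y0:y1,x0:x1]; cv2.imwrite(dst,cv2.resize(im,None,fx=f,fy=f,interpolation=cv2.INTER_CUBIC))
E
python3 - <<'E'
from h import *
crop("pics/side0.png","pics/side0a.png",190,110,330,300,3.1)
crop("pics/side0.png","pics/side0b.png",195,115,275,225,5)
crop("pics/scene0.png","pics/scene0a.png",100,140,320,310,3.5)
E
```

```text
(no output)
```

View pics/side0a.png

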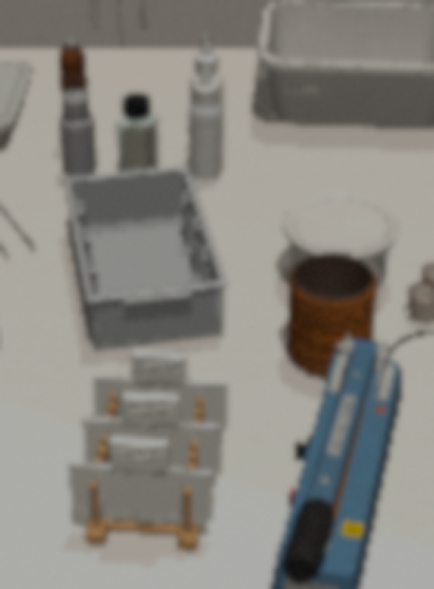

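View pics/side0b.png

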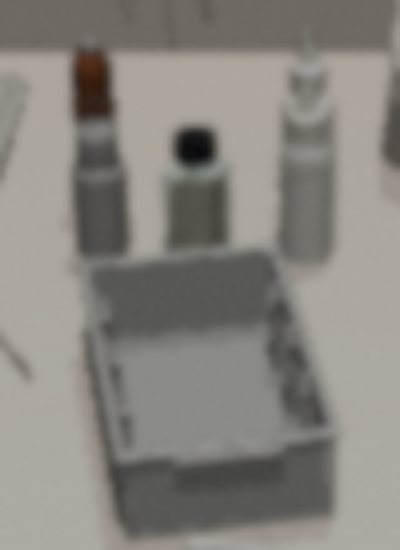

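View pics/scene0a.png

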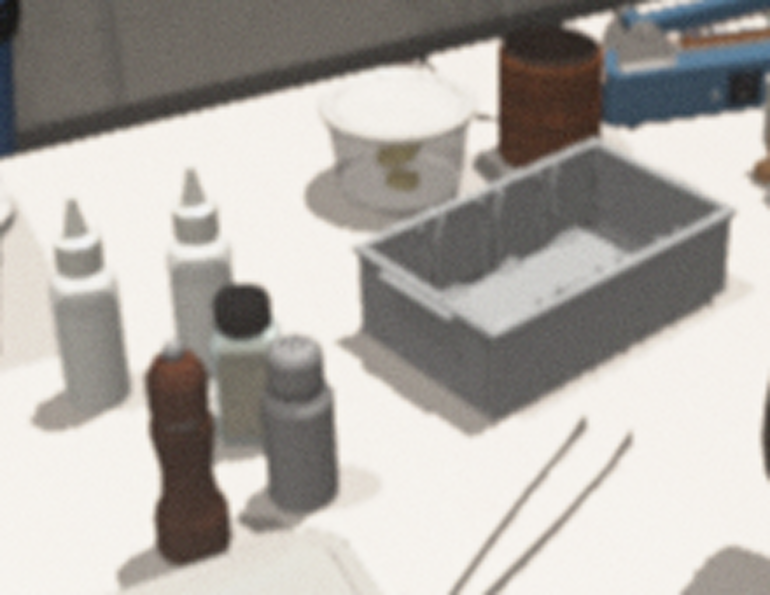

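```bash
python3 - <<'E'
from h import *
S=lambda x,y:(100+x/3.5,140+y/3.5)
for nm,p,z in [("c1",(362,250),78),("c2",(497,333),78),("c3",(732,211),78),("c4",(597,141),78),
 ("bot1 top",(70,202),166),("bot2 top",(189,172),166),("jar cap",(241,300),111),("shaker top",(294,340),123),("mill top",(172,347),159),("pot top",(551,45),112),("tub",(400,95),82)]:
    print(nm,onz("scene",S(*p),z).round())
T=lambda x,y:(190+x/3.1,110+y/3.1)
for nm,p,z in [("bot",(206,37),166),("jar",(135,103),111),("mill",(72,46),159),("tabA",(138,440),126),("tabB",(150,396),126),("tabC",(158,358),126),("railL",(96,535),10),("railR",(187,540),10),("pot",(333,275),112),("tub",(340,225),82),
 ("cnl",(95,308),78),("cnr",(218,285),78),("cfr",(185,172),78),("cfl",(72,185),78)]:
    print(nm,onz("side",T(*p),z).round())
E
```

```text
c1 [562. 160.  78.]
c2 [417. 129.  78.]
c3 [ 465. -114.   78.]
c4 [616. -89.  78.]
bot1 top [589. 361. 166.]
bot2 top [587. 278. 166.]
jar cap [498. 281. 111.]
shaker top [421. 277. 123.]
mill top [404. 361. 159.]
pot top [ 737. -119.  112.]
tub [770.  17.  82.]
bot [601. 343. 166.]
jar [507. 259. 111.]
mill [419. 331. 159.]
tabA [ 544. -405.  126.]
tabB [ 553. -343.  126.]
tabC [ 558. -286.  126.]
railL [ 500. -416.   10.]
railR [ 589. -422.   10.]
pot [ 745. -127.  112.]
tub [764.  14.  82.]
cnl [ 482. -143.   78.]
cnr [ 618. -100.   78.]
cfr [575. 139.  78.]
cfl [434. 109.  78.]
```

```bash
cat >> h.py <<'E'
def tgtR(yaw): # tool x down, tool z horizontal at yaw
    x=np.array([0,0,-1.]); z=np.array([np.cos(yaw),np.sin(yaw),0]); return np.stack([x,np.cross(z,x),z],1)
def plan(pos,yaw=None,jaw=-1,step=40,start=None):
    o=manip.get_obs(); p=np.array(o["tcp_pos"]); r=q2R(o["tcp_rot"])
    if start is not None: p=np.array(start[0],float); r=tgtR(start[1])
    cy=np.arctan2(r[1,2],r[0,2])
    if yaw is None: yaw=cy
    # half-turn equivalence: choose nearest
    # yaw=cy+((yaw-cy+np.pi/2)%np.pi-np.pi/2)
    G=tgtR(yaw); w=R.from_matrix(r.T@G).as_rotvec(); d=np.array(pos,float)-p
    n=int(max(np.ceil(np.linalg.norm(d)/step),np.ceil(np.linalg.norm(w)/0.115),1))
    print("from",p.round(1),"yaw",round(cy,3),"w",w.round(3),"rows",n)
    A=r.copy(); out=[]
    for k in range(n):
        loc=A.T@(d/n)/1000
        print(", ".join(f"{x:.4f}" for x in loc)+", "+", ".join(f"{x:.4f}" for x in w/n)+f", {jaw}")
        A=A@R.from_rotvec(w/n).as_matrix()
def st():
    o=manip.get_obs(); r=q2R(o["tcp_rot"]); print("t",round(o["time"],2),"tcp",np.round(o["tcp_pos"],1),"yaw",round(float(np.arctan2(r[1,2],r[0,2])),4),"xax",r[:,0].round(4),"F",np.round(o["force"],1),"w",round(o["grip_width"],1),"j",np.round(o["joints"],2))
E
python3 - <<'E'
from h import *
st()
o=manip.get_obs();r=q2R(o["tcp_rot"]);i=cams.camera_info("wrist");C=q2R(i["orientation"])
print(r.round(3)); print("cam in tool",(r.T@(i["position"]-o["tcp_pos"])).round(1)); print((r.T@C).round(3))
plan([480,-250,400],None)
E
```

```text
t 0.15 tcp [ 149.7 -657.9  250.9] yaw 1.7945 xax [-4.0e-04  1.2e-03 -1.0e+00] F [ 0.3 -0.5  0.2] w 87.6 j [-1.06  0.36  0.01 -0.   -1.22 -0.29]
[[-0.    -0.975 -0.222]
 [ 0.001 -0.222  0.975]
 [-1.     0.     0.001]]
cam in tool [-133.    72.5   -1.2]
[[-0.001  0.27  -0.963]
 [-0.     0.963  0.27 ]
 [ 1.     0.    -0.   ]]
from [ 149.7 -657.9  250.9] yaw 1.795 w [ 0.     0.001 -0.   ] rows 14
-0.0106, -0.0295, 0.0232, 0.0000, 0.0001, -0.0000, -1
-0.0106, -0.0295, 0.0232, 0.0000, 0.0001, -0.0000, -1
-0.0106, -0.0295, 0.0232, 0.0000, 0.0001, -0.0000, -1
-0.0106, -0.0295, 0.0232, 0.0000, 0.0001, -0.0000, -1
-0.0106, -0.0295, 0.0232, 0.0000, 0.0001, -0.0000, -1
-0.0106, -0.0295, 0.0232, 0.0000, 0.0001, -0.0000, -1
-0.0106, -0.0295, 0.0232, 0.0000, 0.0001, -0.0000, -1
-0.0106, -0.0295, 0.0232, 0.0000, 0.0001, -0.0000, -1
-0.0106, -0.0295, 0.0232, 0.0000, 0.0001, -0.0000, -1
-0.0106, -0.0295, 0.0232, 0.0000, 0.0001, -0.0000, -1
-0.0106, -0.0295, 0.0232, 0.0000, 0.0001, -0.0000, -1
-0.0106, -0.0295, 0.0232, 0.0000, 0.0001, -0.0000, -1
-0.0106, -0.0295, 0.0232, 0.0000, 0.0001, -0.0000, -1
-0.0107, -0.0295, 0.0232, 0.0000, 0.0001, -0.0000, -1
```

Request:
drive_tool(steps=[-0.016,-0.028,0.022,0,0,0,-1,-0.016,-0.028,0.022,0,0,0,-1,-0.016,-0.028,0.022,0,0,0,-1,-0.016,-0.028,0.022,0,0,0,-1,-0.016,-0.028,0.022,0,0,0,-1])

```text
time: 0.57
tcp_pos: [262.4, -518.4, 331.9]
tcp_rot: [0.441, -0.552, 0.441, 0.553]
force: [0.4, -0.8, -0.5]
grip_width: 87.6
```

Request:
drive_tool(steps=[-0.016,-0.028,0.022,0,0,0,-1,-0.016,-0.028,0.022,0,0,0,-1,-0.016,-0.028,0.022,0,0,0,-1,-0.016,-0.028,0.022,0,0,0,-1,-0.016,-0.028,0.022,0,0,0,-1])

```text
time: 0.98
tcp_pos: [374.5, -379.8, 412.4]
tcp_rot: [-0.441, 0.553, -0.441, -0.553]
force: [1.1, -0.4, 0.5]
grip_width: 87.3
```

Request:
drive_tool(steps=[0,-0.031,0.024,0,0,0,0,0,-0.031,0.024,0,0,0,0,0,-0.031,0.024,0,0,0,0,0,-0.031,0.024,0,0,0,0,0,-0.031,0.024,0,0,0,0])

```text
time: 1.4
tcp_pos: [499.2, -228.3, 411.7]
tcp_rot: [-0.441, 0.553, -0.441, -0.553]
force: [0.8, -1.2, -0.3]
grip_width: 59.4
```

Request:
drive_tool(steps=[0,-0.02,0.02,0,0,0,0,0,-0.01,0.01,0,0,0,0,0,0,0,0,0,0,0,0,0,0,0,0,0,0,0,0,0,0,0,0,0])

```text
time: 1.82
tcp_pos: [520.6, -194.7, 411.6]
tcp_rot: [0.441, -0.553, 0.441, 0.553]
force: [-0.4, -0.2, 1.2]
grip_width: 44.0
```

```bash
python3 - <<'E'
from h import *
st()
i=cams.camera_info("wrist"); cv2.imwrite("pics/w1.png",cams.camera("wrist")); import pickle; pickle.dump(i,open("w1.pkl","wb"))
crop("pics/w1.png","pics/w1b.png",0,0,512,384,1.5)
E
```

```text
t 1.82 tcp [ 520.6 -194.7  411.6] yaw 1.7945 xax [-3.e-04 -1.e-04 -1.e+00] F [-0.4 -0.2  1.2] w 44.0 j [-0.01  0.1   0.03  0.   -1.5  -1.34]
```

View pics/w1b.png

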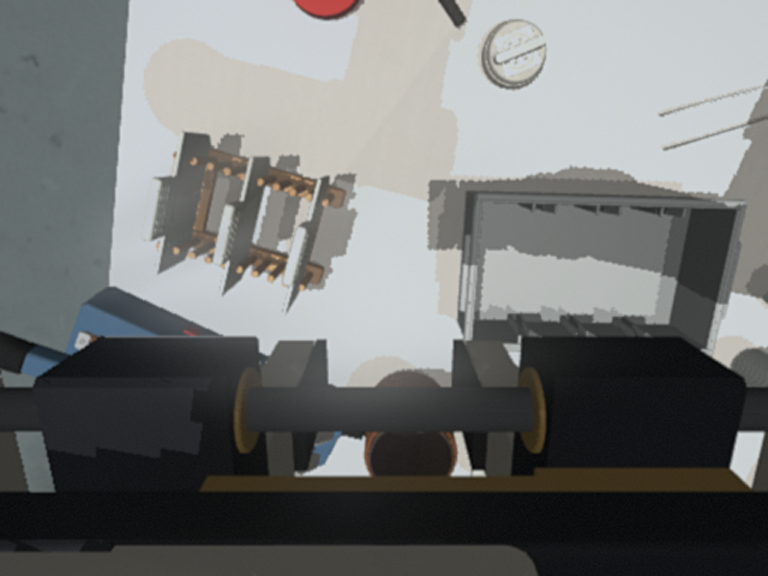

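Request:
drive_tool(steps=[0,-0.018,0.036,0,0,0,0,0,-0.018,0.036,0,0,0,0,0,-0.018,0.036,0,0,0,0,0,-0.018,0.036,0,0,0,0,0,-0.018,0.036,0,0,0,0])

```text
time: 2.28
tcp_pos: [568.6, 1.6, 412.1]
tcp_rot: [-0.442, 0.552, -0.441, -0.552]
force: [0.8, -1.1, 0.3]
grip_width: 44.0
```

Request:
drive_tool(steps=[0,0,0,0,0,0,0,0,0,0,0,0,0,0,0,0,0,0,0,0,0])

```text
time: 2.53
tcp_pos: [568.7, 0.5, 411.7]
tcp_rot: [-0.441, 0.553, -0.441, -0.553]
force: [-0.3, -0.3, -0.2]
grip_width: 43.7
```

```bash
cat >> h.py <<'E'
import pickle
def shot(name,cam="wrist",f=1.5):
    i=cams.camera_info(cam); im=cams.camera(cam); cv2.imwrite(f"pics/{name}.png",im); pickle.dump(i,open(f"{name}.pkl","wb"))
    cv2.imwrite(f"pics/{name}b.png",cv2.resize(im,None,fx=f,fy=f,interpolation=cv2.INTER_CUBIC)); return im,i
E
python3 - <<'E'
from h import *
st(); shot("w2")
E
```

```text
t 2.53 tcp [5.687e+02 5.000e-01 4.117e+02] yaw 1.7941 xax [ 0.e+00 -2.e-04 -1.e+00] F [-0.3 -0.3 -0.2] w 43.7 j [ 0.34  0.12  0.05  0.   -1.5  -1.69]
```

View pics/w2b.png

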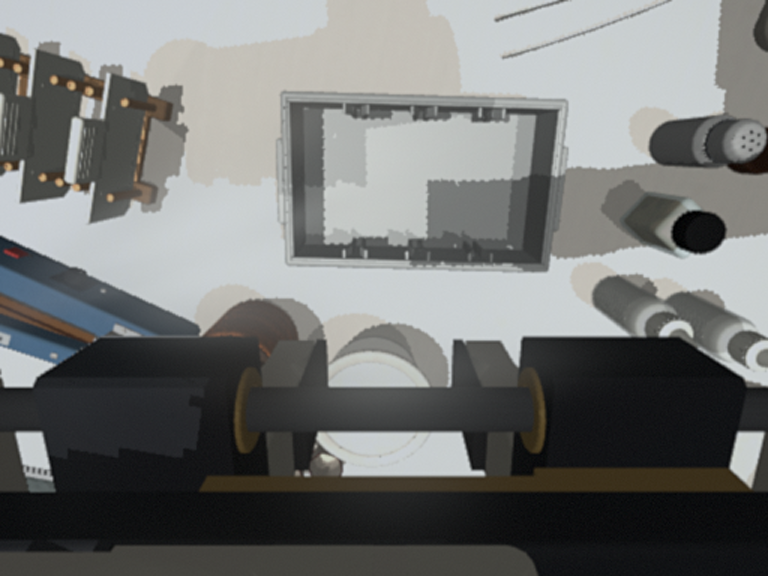

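```bash
python3 - <<'E'
from h import *
crop("pics/w2.png","pics/w2c.png",180,55,385,185,3.9)
E
```

```text
(no output)
```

View pics/w2c.png

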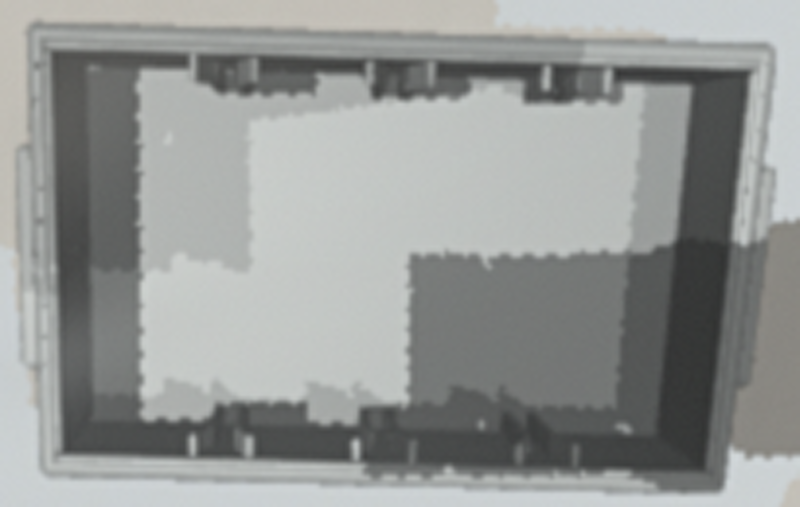

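```bash
python3 - <<'E'
from h import *
i=pickle.load(open("w2.pkl","rb"))
W=lambda x,y:(180+(x+.5)/3.9-.5,55+(y+.5)/3.9-.5)
C=[onz("wrist",W(*p),78,i) for p in [(50,50),(755,70),(712,472),(60,455)]]
O=[onz("wrist",W(*p),78,i) for p in [(30,28),(772,48),(722,490),(43,472)]]
for n,Q in (("in",C),("out",O)):
    Q=np.array(Q); print(n,Q.round(1).tolist()); print([np.linalg.norm(Q[k]-Q[(k+1)%4]).round(1) for k in range(4)],"cent",Q.mean(0).round(1))
    d=Q[1]-Q[0]+Q[2]-Q[3]; print("y-axis dir",np.arctan2(d[1],d[0])," x",np.arctan2(*(lambda e:(e[1],e[0]))(Q[3]-Q[0]+Q[2]-Q[1])))
T=[onz("wrist",W(*p),77,i) for p in [(224,72),(401,77),(578,83)]]
B=[onz("wrist",W(*p),77,i) for p in [(221,440),(384,444),(547,450)]]
for t,b in zip(T,B): print(t.round(1),b.round(1),((t+b)/2).round(1))
E
```

```text
in [[476.1, -114.8, 78.0], [428.0, 126.2, 78.0], [568.8, 155.5, 78.0], [617.2, -87.1, 78.0]]
[np.float64(245.8), np.float64(143.8), np.float64(247.5), np.float64(143.8)] cent [522.5  20.   78. ]
y-axis dir 1.7675967471140508  x 0.1994292102539856
out [[470.6, -122.8, 78.0], [419.8, 129.7, 78.0], [574.7, 161.4, 78.0], [625.1, -92.3, 78.0]]
[np.float64(257.5), np.float64(158.1), np.float64(258.7), np.float64(157.5)] cent [522.6  19.   78. ]
y-axis dir 1.7680386804886783  x 0.1980912580268886
[469.7 -54.4  77. ] [598.2 -28.9  77. ] [534.  -41.7  77. ]
[457.5   6.3  77. ] [586.1  31.5  77. ] [521.8  18.9  77. ]
[445.7  67.4  77. ] [574.6  92.3  77. ] [510.2  79.8  77. ]
```

```bash
python3 - <<'E'
from h import *
plan([580,-335,400],1.45,0.0,36)
E
```

```text
from [568.6  -0.  411.8] yaw 1.793 w [ 0.343 -0.     0.   ] rows 10
0.0012, 0.0063, -0.0329, 0.0343, -0.0000, 0.0000, 0.0
0.0012, 0.0051, -0.0331, 0.0343, -0.0000, 0.0000, 0.0
0.0012, 0.0040, -0.0333, 0.0343, -0.0000, 0.0000, 0.0
0.0012, 0.0029, -0.0334, 0.0343, -0.0000, 0.0000, 0.0
0.0012, 0.0017, -0.0335, 0.0343, -0.0000, 0.0000, 0.0
0.0012, 0.0006, -0.0335, 0.0343, -0.0000, 0.0000, 0.0
0.0012, -0.0006, -0.0335, 0.0343, -0.0000, 0.0000, 0.0
0.0012, -0.0017, -0.0335, 0.0343, -0.0000, 0.0000, 0.0
0.0012, -0.0029, -0.0334, 0.0343, -0.0000, 0.0000, 0.0
0.0012, -0.0040, -0.0333, 0.0343, -0.0000, 0.0000, 0.0
```

Request:
drive_tool(steps=[0.001,0.006,-0.033,0.034,0,0,0,0.001,0.005,-0.033,0.034,0,0,0,0.001,0.004,-0.033,0.034,0,0,0,0.001,0.003,-0.033,0.034,0,0,0,0.001,0.002,-0.033,0.034,0,0,0])

```text
time: 3.0
tcp_pos: [573.7, -168.3, 407.1]
tcp_rot: [-0.488, 0.513, -0.487, -0.512]
force: [0.7, 0.8, -0.1]
grip_width: 43.7
```

Request:
drive_tool(steps=[0.001,0,-0.033,0.034,0,0,0,0.001,-0.001,-0.033,0.034,0,0,0,0.001,-0.002,-0.033,0.034,0,0,0,0.001,-0.003,-0.033,0.034,0,0,0,0.001,-0.004,-0.033,0.034,0,0,0])

```text
time: 3.42
tcp_pos: [580.8, -333.7, 402.0]
tcp_rot: [0.529, -0.469, 0.529, 0.469]
force: [1.5, 0.3, 0.5]
grip_width: 43.9
```

Request:
drive_tool(steps=[0,0,0,0,0,0,0,0,0,0,0,0,0,0,0,0,0,0,0,0,0])

```text
time: 3.67
tcp_pos: [581.3, -331.7, 401.6]
tcp_rot: [0.529, -0.469, 0.529, 0.469]
force: [-0.1, -0.7, -0.0]
grip_width: 43.8
```

```bash
python3 - <<'E'
from h import *
st(); shot("w3")
E
```

```text
t 3.67 tcp [ 581.3 -331.7  401.6] yaw 1.4521 xax [-1.e-04  1.e-04 -1.e+00] F [-0.1 -0.7 -0. ] w 43.8 j [-0.23  0.3   0.26 -0.   -1.53 -1.46]
```

View pics/w3b.png

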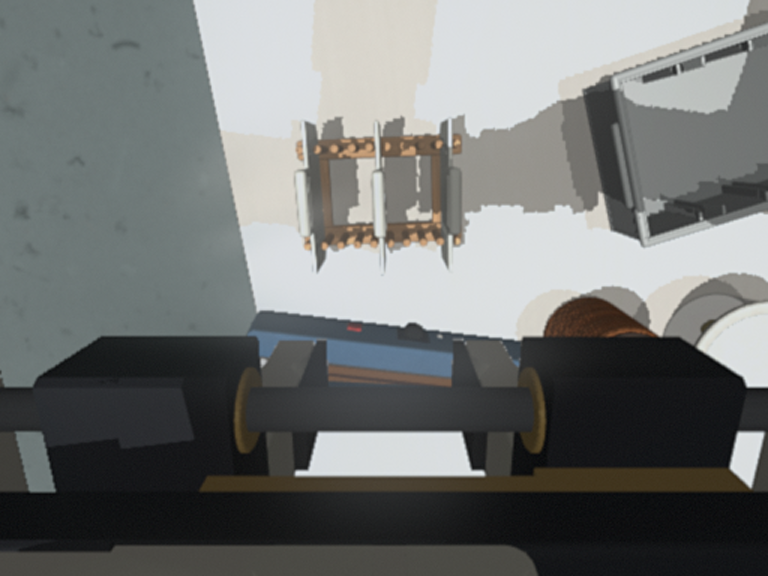

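```bash
python3 - <<'E'
from h import *
crop("pics/w3.png","pics/w3c.png",190,70,320,190,6)
E
```

```text
(no output)
```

View pics/w3c.png

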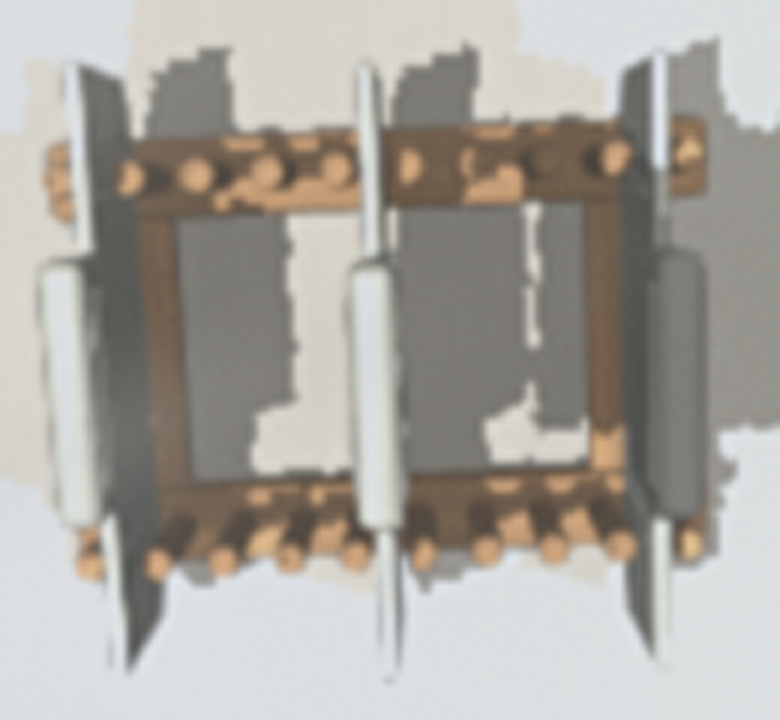

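```bash
python3 - <<'E'
from h import *
i=pickle.load(open("w3.pkl","rb"))
W=lambda x,y:(190+(x+.5)/6-.5,70+(y+.5)/6-.5)
for n,a,b in [("A",(60,263),(86,523)),("B",(370,263),(381,527)),("C",(680,255),(680,515))]:
    P=onz("wrist",W(*a),126,i);Q=onz("wrist",W(*b),126,i);d=Q-P
    print(n,P.round(1),Q.round(1),"c",((P+Q)/2).round(1),np.linalg.norm(d).round(1),np.arctan2(d[1],d[0]).round(3))
    
for n,a,b in [("A",(75,65),(120,668)),("B",(365,65),(390,680)),("C",(660,52),(660,660))]:
    P=onz("wrist",W(*a),91,i);Q=onz("wrist",W(*b),91,i);d=Q-P
    print(n,P.round(1),Q.round(1),"c",((P+Q)/2).round(1),np.linalg.norm(d).round(1),np.arctan2(d[1],d[0]).round(3))
E
```

```text
A [ 515.8 -399.   126. ] [ 569.6 -402.5  126. ] c [ 542.7 -400.7  126. ] 53.9 -0.066
B [ 523.4 -335.8  126. ] [ 577.9 -340.3  126. ] c [ 550.6 -338.   126. ] 54.7 -0.083
C [ 529.3 -272.5  126. ] [ 582.9 -276.9  126. ] c [ 556.1 -274.7  126. ] 53.7 -0.082
A [ 475.5 -395.1   91. ] [ 609.7 -406.9   91. ] c [ 542.6 -401.    91. ] 134.7 -0.088
B [ 483.  -332.6   91. ] [ 620.2 -344.1   91. ] c [ 551.6 -338.4   91. ] 137.7 -0.083
C [ 487.9 -268.8   91. ] [ 622.9 -280.3   91. ] c [ 555.4 -274.6   91. ] 135.5 -0.085
```

```bash
python3 - <<'E'
from h import *
plan([555.8,-274.6,175],1.487,0.0,38)
E
```

```text
from [ 581.6 -330.9  401.9] yaw 1.453 w [-0.034 -0.     0.   ] rows 7
0.0324, 0.0046, 0.0076, -0.0048, -0.0000, 0.0001, 0.0
0.0324, 0.0046, 0.0076, -0.0048, -0.0000, 0.0001, 0.0
0.0324, 0.0045, 0.0076, -0.0048, -0.0000, 0.0001, 0.0
0.0324, 0.0045, 0.0076, -0.0048, -0.0000, 0.0001, 0.0
0.0324, 0.0045, 0.0076, -0.0048, -0.0000, 0.0001, 0.0
0.0324, 0.0044, 0.0077, -0.0048, -0.0000, 0.0001, 0.0
0.0324, 0.0044, 0.0077, -0.0048, -0.0000, 0.0001, 0.0
```

Request:
drive_tool(steps=[0.032,0.006,0.011,-0.0048,0,0,0,0.032,0.006,0.01,-0.0048,0,0,0,0.032,0.006,0.01,-0.0048,0,0,0,0.032,0.006,0.01,-0.0048,0,0,0,0.032,0.004,0.008,-0.0048,0,0,0])

```text
time: 4.13
tcp_pos: [559.2, -277.0, 241.4]
tcp_rot: [0.523, -0.477, 0.522, 0.476]
force: [1.4, 0.4, 0.6]
grip_width: 43.8
```

Request:
drive_tool(steps=[0.032,0.003,0.004,-0.0048,0,0,0,0.032,0,0,-0.0048,0,0,0,0,0,0,0,0,0,0,0,0,0,0,0,0,0])

```text
time: 4.47
tcp_pos: [556.7, -273.6, 177.5]
tcp_rot: [0.519, -0.479, 0.521, 0.48]
force: [1.0, -0.2, 1.7]
grip_width: 44.3
```

```bash
python3 - <<'E'
from h import *
st(); shot("w4"); plan([555.8,-274.6,117],1.487,0.0,30)
E
```

```text
t 4.47 tcp [ 556.7 -273.6  177.5] yaw 1.4895 xax [-0.0023  0.     -1.    ] F [ 1.  -0.2  1.7] w 44.3 j [-0.14  0.33 -0.21  0.   -1.03 -1.51]
from [ 558.  -274.2  179.3] yaw 1.489 w [ 0.002 -0.001  0.001] rows 3
0.0208, 0.0007, -0.0002, 0.0008, -0.0003, 0.0004, 0.0
0.0208, 0.0007, -0.0002, 0.0008, -0.0003, 0.0004, 0.0
0.0208, 0.0007, -0.0002, 0.0008, -0.0003, 0.0004, 0.0
```

View pics/w4b.png

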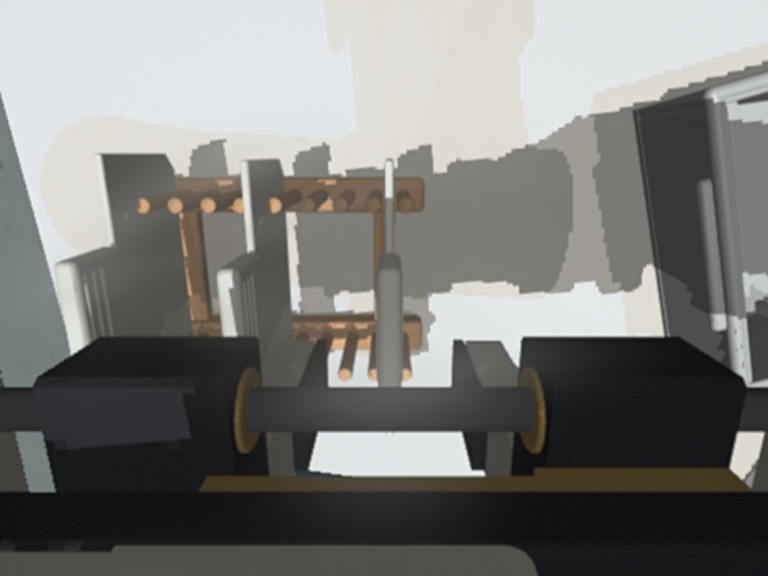

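Request:
drive_tool(steps=[0.021,0.0007,0,0,0,0,0,0.021,0.0007,0,0,0,0,0,0.02,0.0007,0,0,0,0,0,0,0,0,0,0,0,0,0,0,0,0,0,0,0.5])

```text
time: 4.93
tcp_pos: [556.1, -274.4, 117.4]
tcp_rot: [0.52, -0.48, 0.52, 0.479]
force: [0.6, -0.4, 0.4]
grip_width: 40.6
```

Request:
drive_tool(steps=[0,0,0,0,0,0,1,0,0,0,0,0,0,1,0,0,0,0,0,0,1,0,0,0,0,0,0,1,0,0,0,0,0,0,1])

```text
time: 5.35
tcp_pos: [555.4, -274.1, 116.3]
tcp_rot: [0.52, -0.479, 0.52, 0.479]
force: [-1.6, 3.4, 5.4]
grip_width: 9.6
```

```bash
python3 - <<'E'
from h import *
st()
E
```

```text
t 5.35 tcp [ 555.4 -274.1  116.3] yaw 1.4882 xax [ 1.1e-03 -2.0e-04 -1.0e+00] F [-1.6  3.4  5.4] w 9.6 j [-0.14  0.38 -0.29  0.   -0.9  -1.51]
```

Request:
drive_tool(steps=[-0.02,0,0,0,0,0,1,-0.036,0,0,0,0,0,1,-0.036,0,0,0,0,0,1,-0.036,0,0,0,0,0,1,0,0,0,0,0,0,1])

```text
time: 5.77
tcp_pos: [558.2, -275.5, 252.0]
tcp_rot: [0.522, -0.483, 0.518, 0.475]
force: [1.6, 0.2, 0.7]
grip_width: 10.0
```

```bash
python3 - <<'E'
from h import *
st(); plan([510.2,79.8,235],1.768,1,38)
E
```

```text
t 5.77 tcp [ 558.2 -275.5  252. ] yaw 1.4893 xax [ 0.0109 -0.0044 -0.9999] F [1.6 0.2 0.7] w 10.0 j [-0.14  0.27 -0.12  0.   -1.17 -1.51]
from [ 558.2 -275.5  252. ] yaw 1.489 w [-0.279 -0.005  0.011] rows 10
0.0015, 0.0077, 0.0350, -0.0279, -0.0005, 0.0011, 1
0.0015, 0.0067, 0.0352, -0.0279, -0.0005, 0.0011, 1
0.0015, 0.0057, 0.0354, -0.0279, -0.0005, 0.0011, 1
0.0016, 0.0047, 0.0355, -0.0279, -0.0005, 0.0011, 1
0.0016, 0.0037, 0.0357, -0.0279, -0.0005, 0.0011, 1
0.0016, 0.0027, 0.0358, -0.0279, -0.0005, 0.0011, 1
0.0016, 0.0017, 0.0358, -0.0279, -0.0005, 0.0011, 1
0.0017, 0.0007, 0.0358, -0.0279, -0.0005, 0.0011, 1
0.0017, -0.0003, 0.0359, -0.0279, -0.0005, 0.0011, 1
0.0017, -0.0013, 0.0358, -0.0279, -0.0005, 0.0011, 1
```

Request:
drive_tool(steps=[0.001,0.0077,0.035,-0.028,0,0,1,0.001,0.0067,0.035,-0.028,0,0,1,0.001,0.0057,0.035,-0.028,0,0,1,0.001,0.0047,0.0355,-0.028,0,0,1,0.001,0.0037,0.0355,-0.028,0,0,1])

```text
time: 6.18
tcp_pos: [530.6, -95.9, 238.4]
tcp_rot: [0.485, -0.514, 0.485, 0.514]
force: [1.6, -0.9, -1.6]
grip_width: 9.7
```

Request:
drive_tool(steps=[0.001,0.0027,0.0355,-0.028,0,0,1,0.001,0.0017,0.0355,-0.028,0,0,1,0.001,0.0007,0.0355,-0.028,0,0,1,0.001,0,0.0355,-0.028,0,0,1,0.001,-0.001,0.0355,-0.028,0,0,1])

```text
time: 6.6
tcp_pos: [506.4, 80.4, 233.6]
tcp_rot: [-0.448, 0.547, -0.448, -0.547]
force: [0.2, 0.3, -0.8]
grip_width: 9.7
```

Request:
drive_tool(steps=[0,0,0,0,0,0,1,0,0,0,0,0,0,1,0,0,0,0,0,0,1])

```text
time: 6.85
tcp_pos: [506.9, 78.9, 233.5]
tcp_rot: [0.448, -0.547, 0.448, 0.547]
force: [0.4, -0.9, -2.1]
grip_width: 10.0
```

```bash
python3 - <<'E'
from h import *
st(); shot("w5"); plan([510.2,79.8,195],1.768,1,38)
E
```

```text
t 6.85 tcp [506.9  78.9 233.5] yaw 1.769 xax [-3.e-04 -1.e-04 -1.e+00] F [ 0.4 -0.9 -2.1] w 10.0 j [ 0.54  0.1  -0.37 -0.   -1.1  -1.91]
from [507.   78.4 233.5] yaw 1.768 w [-0. -0. -0.] rows 2
0.0192, -0.0017, 0.0004, -0.0001, -0.0000, -0.0001, 1
0.0192, -0.0017, 0.0004, -0.0001, -0.0000, -0.0001, 1
```

View pics/w5b.png

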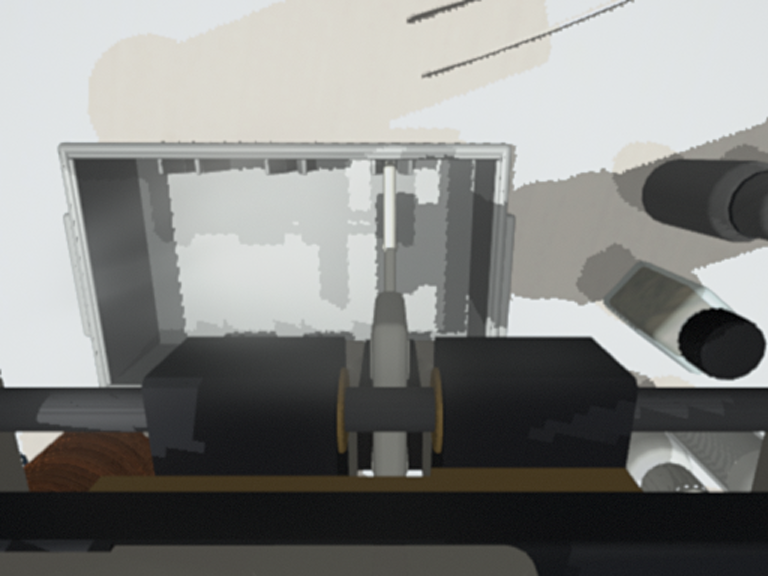

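Request:
drive_tool(steps=[0.012,-0.0015,0.0003,0,0,0,1,0.012,-0.0015,0.0003,0,0,0,1,0.012,-0.0005,0.0002,0,0,0,1,0.01,0,0,0,0,0,1,0,0,0,0,0,0,1])

```text
time: 7.32
tcp_pos: [509.4, 78.7, 185.5]
tcp_rot: [0.448, -0.546, 0.45, 0.547]
force: [-1.1, 0.1, -0.9]
grip_width: 10.0
```

```bash
python3 - <<'E'
from h import *
st(); shot("w6"); crop("pics/w6.png","pics/w6c.png",30,60,370,260,2.3); plan([510.2,79.8,104],1.768,1,15)
i=cams.camera_info("wrist")
for z in (77,):
  for p in ([445.7,67.4],[457.5,6.3],[469.7,-54.4]): print((proj("wrist",[*p,77],i)))
E
```

```text
t 7.32 tcp [509.4  78.7 185.5] yaw 1.7659 xax [-0.0033 -0.0013 -1.    ] F [-1.1  0.1 -0.9] w 10.0 j [ 0.53  0.15 -0.43 -0.   -0.99 -1.91]
from [509.9  79.1 186.6] yaw 1.767 w [-0.001 -0.001 -0.002] rows 6
0.0138, -0.0001, 0.0001, -0.0002, -0.0001, -0.0004, 1
0.0138, -0.0001, 0.0001, -0.0002, -0.0001, -0.0004, 1
0.0138, -0.0001, 0.0001, -0.0002, -0.0001, -0.0004, 1
0.0138, -0.0001, 0.0001, -0.0002, -0.0001, -0.0004, 1
0.0138, -0.0001, 0.0001, -0.0002, -0.0001, -0.0004, 1
0.0138, -0.0001, 0.0001, -0.0002, -0.0001, -0.0004, 1
[262.47472972 111.21762059]
[177.25854659 110.7748151 ]
[ 92.51184895 110.99522605]
```

View pics/w6c.png

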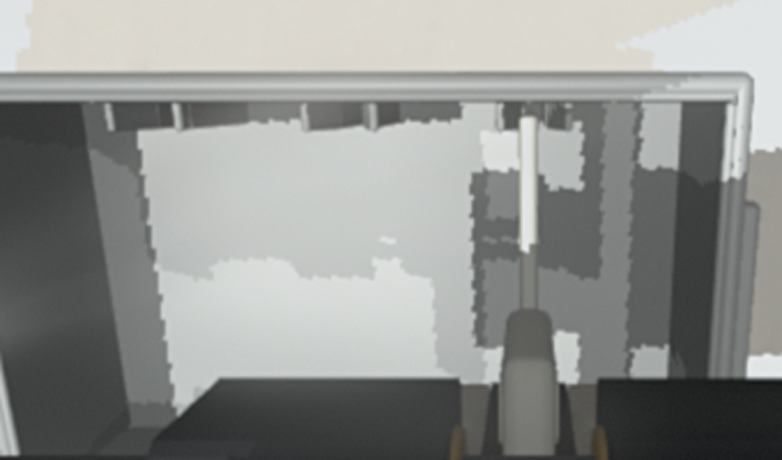

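```bash
python3 - <<'E'
from h import *
i=pickle.load(open("w6.pkl","rb"))
u=np.array([np.cos(.198),np.sin(.198)])
P=onz("wrist",(259.6,110),160,i)[:2]; Wl=onz("wrist",(235,103.5),78,i)[:2]
c=np.array([522.2,19.3])
print(P,(P-c)@u,(Wl-c)@u, "lateral",(P-c)@np.array([-u[1],u[0]]))
for r in (109,110,111): print((onz("wrist",(259.6,r),160,i)[:2]-c)@u)
E
```

```text
[442.63646539  64.47754496] -69.12219804829158 -71.78181830386306 lateral 59.945711645459184
-69.58449367735041
-69.12219804829158
-68.65915967772597
```

Request:
drive_tool(steps=[0.008,0,0.0015,0,0,0,1,0.01,0,0,0,0,0,1,0.01,0,0,0,0,0,1,0.01,0,0,0,0,0,1])

```text
time: 7.7
tcp_pos: [510.0, 81.7, 148.6]
tcp_rot: [0.448, -0.547, 0.448, 0.547]
force: [-0.7, -0.1, -0.2]
grip_width: 10.1
```

Request:
drive_tool(steps=[0.01,0,0,0,0,0,1,0.01,0,0,0,0,0,1,0,0,0,0,0,0,1,0,0,0,0,0,0,1])

```text
time: 8.03
tcp_pos: [509.7, 81.5, 128.8]
tcp_rot: [0.448, -0.547, 0.449, 0.547]
force: [0.6, 0.7, -1.0]
grip_width: 9.9
```

```bash
python3 - <<'E'
from h import *
st(); shot("w7"); crop("pics/w7.png","pics/w7c.png",30,60,370,260,2.3)
E
```

```text
t 8.03 tcp [509.7  81.5 128.8] yaw 1.7684 xax [-0.0015 -0.001  -1.    ] F [ 0.6  0.7 -1. ] w 9.9 j [ 0.54  0.22 -0.5   0.   -0.86 -1.91]
```

View pics/w7c.png

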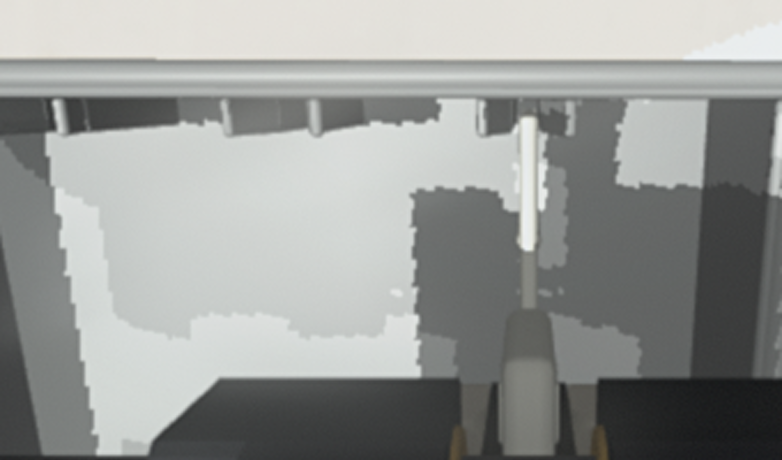

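Request:
drive_tool(steps=[0.009,0,-0.0003,0,0,0,1,0.009,0,0,0,0,0,1,0.0055,0,0,0,0,0,1,0,0,0,0,0,0,1,0,0,0,0,0,0,1])

```text
time: 8.5
tcp_pos: [509.9, 81.2, 105.5]
tcp_rot: [0.448, -0.547, 0.449, 0.547]
force: [0.9, 0.2, -0.7]
grip_width: 9.9
```

Request:
drive_tool(steps=[0.002,0,0,0,0,0,1,0.001,0,0,0,0,0,1,0,0,0,0,0,0,1,0,0,0,0,0,0,1])

```text
time: 8.83
tcp_pos: [510.3, 81.5, 103.3]
tcp_rot: [-0.448, 0.547, -0.448, -0.547]
force: [-0.3, -0.1, 0.6]
grip_width: 9.8
```

Request:
drive_tool(steps=[0.002,0,0,0,0,0,1,0,0,0,0,0,0,1,0,0,0,0,0,0,1])

```text
time: 9.08
tcp_pos: [510.5, 81.5, 103.2]
tcp_rot: [-0.448, 0.547, -0.448, -0.547]
force: [-8.5, 0.5, 21.2]
grip_width: 9.9
```

Request:
drive_tool(steps=[-0.001,0,0,0,0,0,0.4,0,0,0,0,0,0,0.4,0,0,0,0,0,0,0.2,0,0,0,0,0,0,0,0,0,0,0,0,0,0])

```text
time: 9.5
tcp_pos: [510.1, 81.4, 101.8]
tcp_rot: [0.448, -0.547, 0.448, 0.547]
force: [0.4, 0.4, 0.3]
grip_width: 37.5
```

Request:
drive_tool(steps=[-0.02,0,0,0,0,0,0,-0.03,0,0,0,0,0,0,-0.03,0,0,0,0,0,0,-0.03,0,0,0,0,0,0,-0.02,0,0,0,0,0,0])

```text
time: 9.92
tcp_pos: [510.9, 81.6, 234.9]
tcp_rot: [-0.449, 0.547, -0.447, -0.546]
force: [1.3, 0.1, 0.6]
grip_width: 43.6
```

```bash
python3 - <<'E'
from h import *
st(); shot("s1","side");shot("w8"); crop("pics/s1.png","pics/s1c.png",190,150,290,300,4)
E
```

```text
t 9.92 tcp [510.9  81.6 234.9] yaw 1.7685 xax [ 2.5e-03  7.0e-04 -1.0e+00] F [1.3 0.1 0.6] w 43.6 j [ 0.54  0.11 -0.36  0.   -1.1  -1.91]
```

View pics/w8b.png

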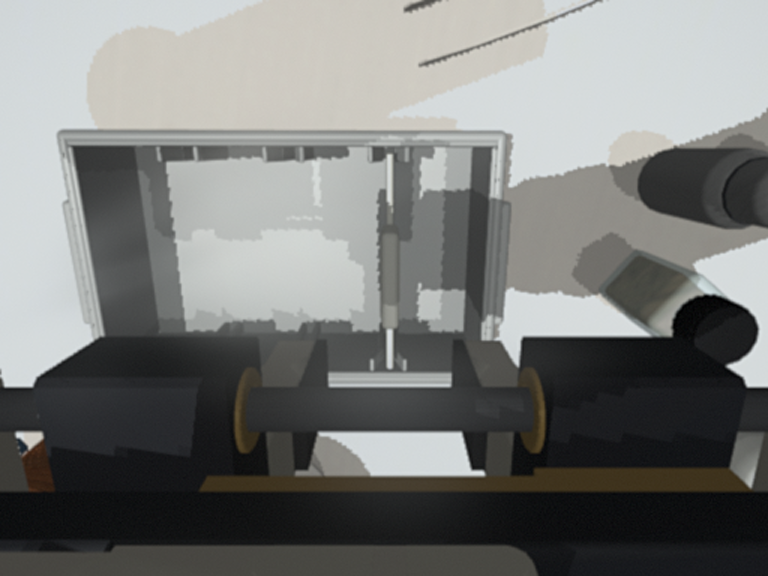

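View pics/s1c.png

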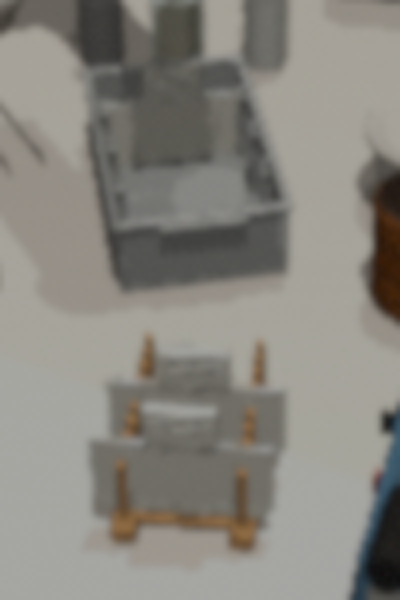

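```bash
python3 - <<'E'
from h import *
st();plan([551,-337.3,165],1.487,0,38)
E
```

```text
t 10.02 tcp [512.   82.1 235.8] yaw 1.7687 xax [ 0.0061  0.0024 -1.    ] F [-0.5  0.2 -0.5] w 44.1 j [ 0.54  0.11 -0.36  0.   -1.1  -1.91]
from [512.   82.1 235.8] yaw 1.769 w [0.282 0.002 0.006] rows 12
0.0058, 0.0037, -0.0349, 0.0235, 0.0002, 0.0005, 0
0.0058, 0.0029, -0.0350, 0.0235, 0.0002, 0.0005, 0
0.0059, 0.0021, -0.0350, 0.0235, 0.0002, 0.0005, 0
0.0059, 0.0012, -0.0351, 0.0235, 0.0002, 0.0005, 0
0.0059, 0.0004, -0.0351, 0.0235, 0.0002, 0.0005, 0
0.0059, -0.0004, -0.0351, 0.0235, 0.0002, 0.0005, 0
0.0059, -0.0012, -0.0351, 0.0235, 0.0002, 0.0005, 0
0.0059, -0.0021, -0.0350, 0.0235, 0.0002, 0.0005, 0
0.0059, -0.0029, -0.0350, 0.0235, 0.0002, 0.0005, 0
0.0059, -0.0037, -0.0349, 0.0235, 0.0002, 0.0005, 0
0.0059, -0.0045, -0.0348, 0.0235, 0.0002, 0.0005, 0
0.0059, -0.0053, -0.0347, 0.0235, 0.0002, 0.0005, 0
```

Request:
drive_tool(steps=[0.005,0.0037,-0.035,0.0235,0,0,0,0.005,0.003,-0.035,0.0235,0,0,0,0.005,0.002,-0.035,0.0235,0,0,0,0.005,0.001,-0.035,0.0235,0,0,0,0.005,0.0004,-0.035,0.0235,0,0,0])

```text
time: 10.43
tcp_pos: [526.0, -94.7, 206.0]
tcp_rot: [0.48, -0.519, 0.48, 0.52]
force: [0.4, 1.0, -0.8]
grip_width: 44.1
```

Request:
drive_tool(steps=[0.005,-0.0004,-0.035,0.0235,0,0,0,0.005,-0.0012,-0.035,0.0235,0,0,0,0.005,-0.002,-0.035,0.0235,0,0,0,0.005,-0.003,-0.035,0.0235,0,0,0,0.005,-0.0037,-0.035,0.0235,0,0,0])

```text
time: 10.85
tcp_pos: [542.0, -269.6, 180.7]
tcp_rot: [0.509, -0.49, 0.51, 0.491]
force: [0.7, 1.5, 0.4]
grip_width: 43.8
```

Request:
drive_tool(steps=[0.006,-0.0045,-0.035,0.0235,0,0,0,0.006,-0.0053,-0.035,0.0235,0,0,0,0,0,0,0,0,0,0,0,0,0,0,0,0,0])

```text
time: 11.18
tcp_pos: [547.6, -339.9, 167.6]
tcp_rot: [0.521, -0.476, 0.522, 0.479]
force: [-0.6, 1.4, -0.4]
grip_width: 44.1
```

```bash
python3 - <<'E'
from h import *
st();shot("w9");plan([551,-337.3,116.5],1.487,0,30)
E
```

```text
t 11.18 tcp [ 547.6 -339.9  167.6] yaw 1.4829 xax [-0.0032  0.0011 -1.    ] F [-0.6  1.4 -0.4] w 44.1 j [-0.25  0.37 -0.17 -0.   -1.03 -1.41]
from [ 547.9 -338.8  168.3] yaw 1.484 w [-0.003  0.001 -0.002] rows 2
0.0259, -0.0015, 0.0009, -0.0013, 0.0004, -0.0012, 0
0.0259, -0.0015, 0.0009, -0.0013, 0.0004, -0.0012, 0
```

View pics/w9b.png

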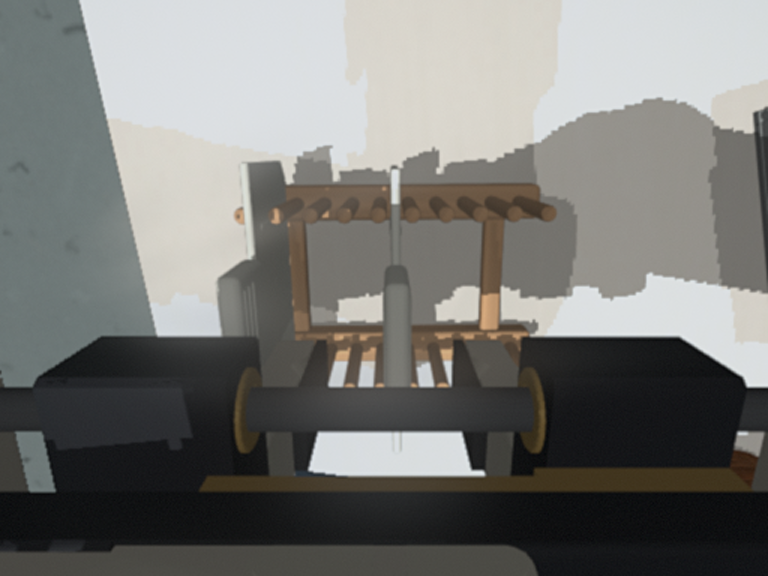

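Request:
drive_tool(steps=[0.02,-0.0015,0.0008,-0.003,0,0,0,0.02,-0.0015,0.0007,0,0,0,0,0.012,0,0,0,0,0,0,0,0,0,0,0,0,0,0,0,0,0,0,0,1])

```text
time: 11.65
tcp_pos: [551.8, -336.2, 117.9]
tcp_rot: [0.519, -0.479, 0.52, 0.48]
force: [0.1, -0.5, 0.0]
grip_width: 40.8
```

Request:
drive_tool(steps=[0,0,0,0,0,0,1,0,0,0,0,0,0,1,0,0,0,0,0,0,1,0,0,0,0,0,0,1,0,0,0,0,0,0,1])

```text
time: 12.07
tcp_pos: [552.1, -337.1, 118.7]
tcp_rot: [0.52, -0.479, 0.52, 0.479]
force: [-0.5, -1.2, 2.8]
grip_width: 10.0
```

Request:
drive_tool(steps=[-0.02,0,0,0,0,0,1,-0.036,0,0,0,0,0,1,-0.036,0,0,0,0,0,1,-0.026,0,0,0,0,0,1,0,0,0,0,0,0,1])

```text
time: 12.48
tcp_pos: [554.3, -338.5, 243.2]
tcp_rot: [0.521, -0.483, 0.518, 0.476]
force: [0.5, -0.7, 0.2]
grip_width: 9.8
```

```bash
python3 - <<'E'
from h import *
st(); plan([521.7,20.6,228],1.768,1,38)
E
```

```text
t 12.48 tcp [ 554.3 -338.5  243.2] yaw 1.4898 xax [ 0.0092 -0.0044 -0.9999] F [ 0.5 -0.7  0.2] w 9.8 j [-0.25  0.32 -0.07  0.   -1.17 -1.41]
from [ 554.3 -338.5  243.2] yaw 1.49 w [-0.278 -0.005  0.009] rows 10
0.0013, 0.0062, 0.0355, -0.0278, -0.0005, 0.0009, 1
0.0014, 0.0052, 0.0357, -0.0278, -0.0005, 0.0009, 1
0.0014, 0.0042, 0.0358, -0.0278, -0.0005, 0.0009, 1
0.0014, 0.0032, 0.0359, -0.0278, -0.0005, 0.0009, 1
0.0014, 0.0022, 0.0360, -0.0278, -0.0005, 0.0009, 1
0.0014, 0.0012, 0.0360, -0.0278, -0.0005, 0.0009, 1
0.0015, 0.0002, 0.0361, -0.0278, -0.0005, 0.0009, 1
0.0015, -0.0008, 0.0360, -0.0278, -0.0005, 0.0009, 1
0.0015, -0.0018, 0.0360, -0.0278, -0.0005, 0.0009, 1
0.0015, -0.0028, 0.0359, -0.0278, -0.0005, 0.0009, 1
```

Request:
drive_tool(steps=[0.0015,0.006,0.0355,-0.028,0,0,1,0.0015,0.005,0.0355,-0.028,0,0,1,0.0015,0.004,0.036,-0.028,0,0,1,0.0015,0.003,0.036,-0.028,0,0,1,0.0015,0.002,0.036,-0.028,0,0,1])

```text
time: 12.9
tcp_pos: [535.8, -156.1, 228.3]
tcp_rot: [0.485, -0.515, 0.485, 0.515]
force: [1.6, 0.5, -0.9]
grip_width: 9.8
```

Request:
drive_tool(steps=[0.0015,0.001,0.036,-0.028,0,0,1,0.0015,0,0.036,-0.028,0,0,1,0.0015,-0.001,0.036,-0.028,0,0,1,0.0015,-0.002,0.036,-0.028,0,0,1,0.0015,-0.004,0.036,-0.026,0,0,1])

```text
time: 13.32
tcp_pos: [521.1, 23.8, 221.1]
tcp_rot: [-0.448, 0.547, -0.448, -0.547]
force: [0.8, -0.1, -1.1]
grip_width: 10.0
```

Request:
drive_tool(steps=[0,0,0,0,0,0,1,0,0,0,0,0,0,1,0,0,0,0,0,0,1])

```text
time: 13.57
tcp_pos: [521.7, 22.4, 221.0]
tcp_rot: [0.448, -0.547, 0.448, 0.547]
force: [0.1, -0.2, 0.1]
grip_width: 9.7
```

```bash
python3 - <<'E'
from h import *
st(); plan([522.2,20.6,187],1.768,1,38)
E
```

```text
t 13.57 tcp [521.7  22.4 221. ] yaw 1.7679 xax [-2.e-04 -0.e+00 -1.e+00] F [ 0.1 -0.2  0.1] w 9.7 j [ 0.42  0.13 -0.37 -0.   -1.07 -1.79]
from [521.7  22.4 221. ] yaw 1.768 w [-0.  0. -0.] rows 1
0.0340, -0.0002, -0.0019, -0.0001, 0.0000, -0.0002, 1
```

Request:
drive_tool(steps=[0.012,0,-0.0019,0,0,0,1,0.012,0,0,0,0,0,1,0.01,0,0,0,0,0,1,0,0,0,0,0,0,1,0,0,0,0,0,0,1])

```text
time: 13.98
tcp_pos: [522.0, 19.4, 186.7]
tcp_rot: [0.448, -0.546, 0.449, 0.546]
force: [0.3, -0.3, -0.3]
grip_width: 10.0
```

```bash
python3 - <<'E'
from h import *
st(); im,i=shot("w10"); crop("pics/w10.png","pics/w10c.png",30,60,370,260,2.3)
for p in ([445.7,67.4],[457.5,6.3],[469.7,-54.4]): print(((proj("wrist",[*p,77],i))-[30,60])*2.3)
u=np.array([np.cos(.198),np.sin(.198)])
c=np.array([522.2,19.3])
o=manip.get_obs(); z=o["tcp_pos"][2]-100.7+73
for r in (108,109,110,111): print(r,((onz("wrist",(259.6,r),z,i)[:2]-c)@u).round(1))
E
```

```text
t 13.98 tcp [522.   19.4 186.7] yaw 1.7659 xax [-1.2e-03 -7.0e-04 -1.0e+00] F [ 0.3 -0.3 -0.3] w 10.0 j [ 0.41  0.16 -0.41  0.   -1.   -1.79]
[726.20107838 116.52504858]
[530.14178297 115.6559996 ]
[335.05757949 116.31310218]
108 -69.2
109 -68.8
110 -68.3
111 -67.8
```

View pics/w10c.png

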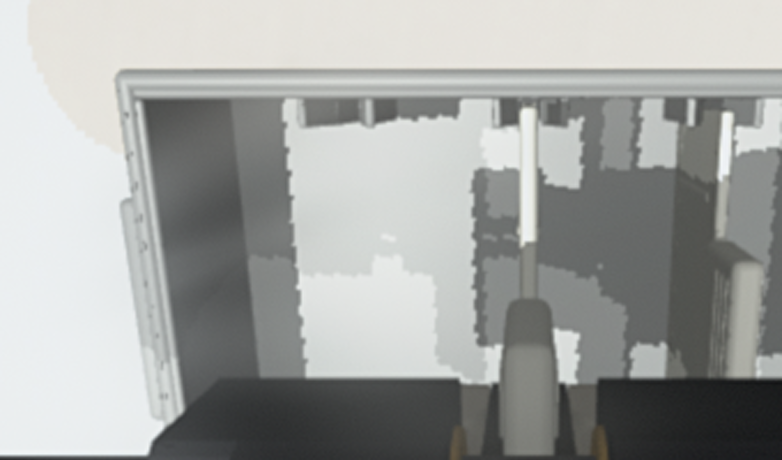

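Request:
drive_tool(steps=[0.015,-0.0005,0,0,0,0,1,0.015,0,0,0,0,0,1,0.015,0,0,0,0,0,1,0.011,0,0,0,0,0,1,0,0,0,0,0,0,1])

```text
time: 14.45
tcp_pos: [521.9, 20.0, 129.7]
tcp_rot: [0.448, -0.546, 0.449, 0.547]
force: [-0.3, -0.4, -1.0]
grip_width: 9.8
```

Request:
drive_tool(steps=[0.008,0,0,0,0,0,1,0.008,0,0,0,0,0,1,0.007,0,0,0,0,0,1,0,0,0,0,0,0,1,0,0,0,0,0,0,1])

```text
time: 14.87
tcp_pos: [522.6, 20.4, 107.8]
tcp_rot: [0.448, -0.547, 0.449, 0.547]
force: [-0.0, 0.5, -0.7]
grip_width: 9.9
```

Request:
drive_tool(steps=[0.003,0,0,0,0,0,1,0,0,0,0,0,0,1,0,0,0,0,0,0,1])

```text
time: 15.12
tcp_pos: [523.3, 20.6, 105.6]
tcp_rot: [-0.449, 0.547, -0.448, -0.546]
force: [0.2, -0.2, 2.2]
grip_width: 9.8
```

Request:
drive_tool(steps=[0.002,0,0,0,0,0,1,0,0,0,0,0,0,1])

```text
time: 15.28
tcp_pos: [523.5, 20.6, 105.5]
tcp_rot: [-0.449, 0.547, -0.448, -0.546]
force: [-6.9, -0.0, 21.5]
grip_width: 10.2
```

Request:
drive_tool(steps=[-0.001,0,0,0,0,0,0.4,0,0,0,0,0,0,0.4,0,0,0,0,0,0,0.2,0,0,0,0,0,0,0,0,0,0,0,0,0,0])

```text
time: 15.7
tcp_pos: [522.6, 20.4, 103.8]
tcp_rot: [0.448, -0.547, 0.449, 0.547]
force: [-0.0, 0.3, 0.3]
grip_width: 37.8
```

Request:
drive_tool(steps=[-0.02,0,0,0,0,0,0,-0.03,0,0,0,0,0,0,-0.03,0,0,0,0,0,0,-0.03,0,0,0,0,0,0,-0.02,0,0,0,0,0,0])

```text
time: 16.12
tcp_pos: [523.5, 20.6, 236.9]
tcp_rot: [-0.449, 0.547, -0.448, -0.546]
force: [1.0, 0.1, 0.6]
grip_width: 43.6
```

```bash
python3 - <<'E'
from h import *
st(); shot("s2","side");shot("w11"); crop("pics/s2.png","pics/s2c.png",190,150,290,300,4)
plan([543,-400,165],1.487,0,38)
E
```

```text
t 16.12 tcp [523.5  20.6 236.9] yaw 1.7675 xax [ 2.5e-03  4.0e-04 -1.0e+00] F [1.  0.1 0.6] w 43.6 j [ 0.41  0.12 -0.34  0.   -1.11 -1.79]
from [524.6  20.9 237.8] yaw 1.768 w [0.281 0.001 0.006] rows 12
0.0060, 0.0054, -0.0347, 0.0234, 0.0001, 0.0005, 0
0.0060, 0.0046, -0.0348, 0.0234, 0.0001, 0.0005, 0
0.0060, 0.0038, -0.0349, 0.0234, 0.0001, 0.0005, 0
0.0060, 0.0029, -0.0350, 0.0234, 0.0001, 0.0005, 0
0.0060, 0.0021, -0.0351, 0.0234, 0.0001, 0.0005, 0
0.0060, 0.0013, -0.0351, 0.0234, 0.0001, 0.0005, 0
0.0061, 0.0005, -0.0351, 0.0234, 0.0001, 0.0005, 0
0.0061, -0.0004, -0.0351, 0.0234, 0.0001, 0.0005, 0
0.0061, -0.0012, -0.0351, 0.0234, 0.0001, 0.0005, 0
0.0061, -0.0020, -0.0351, 0.0234, 0.0001, 0.0005, 0
0.0061, -0.0028, -0.0350, 0.0234, 0.0001, 0.0005, 0
0.0061, -0.0036, -0.0349, 0.0234, 0.0001, 0.0005, 0
```

View pics/w11b.png

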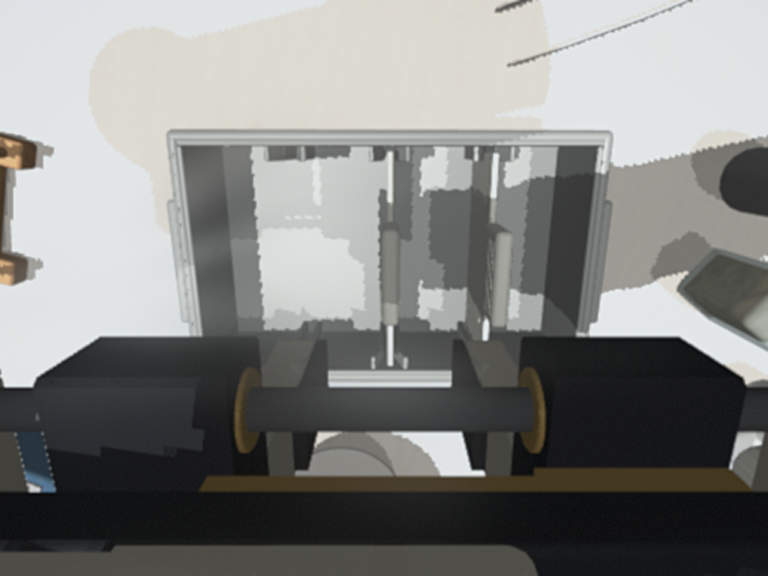

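View pics/s2c.png

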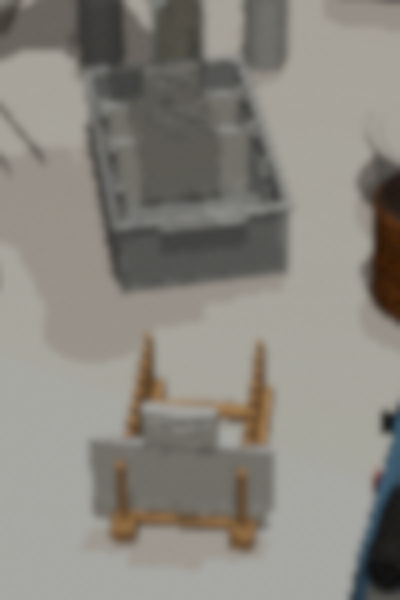

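Divider 2 seated; the rack is where it was. Off to the last divider.

Request:
drive_tool(steps=[0.005,0.005,-0.035,0.0235,0,0,0,0.005,0.0046,-0.035,0.0235,0,0,0,0.005,0.0038,-0.035,0.0235,0,0,0,0.005,0.003,-0.035,0.0235,0,0,0,0.005,0.002,-0.035,0.0235,0,0,0])

```text
time: 16.63
tcp_pos: [530.0, -156.8, 208.0]
tcp_rot: [0.48, -0.519, 0.48, 0.519]
force: [-0.1, 0.1, -0.2]
grip_width: 43.9
```

Request:
drive_tool(steps=[0.006,0.001,-0.035,0.0235,0,0,0,0.006,0.0005,-0.035,0.0235,0,0,0,0.006,-0.0005,-0.035,0.0235,0,0,0,0.006,-0.0015,-0.035,0.0235,0,0,0,0.006,-0.003,-0.035,0.0235,0,0,0])

```text
time: 17.05
tcp_pos: [539.0, -331.9, 177.6]
tcp_rot: [0.51, -0.489, 0.51, 0.49]
force: [1.3, -0.4, 1.1]
grip_width: 43.5
```

Request:
drive_tool(steps=[0.006,-0.004,-0.035,0.022,0,0,0,0.006,-0.006,-0.034,0.021,0,0,0,0,0,0,0,0,0,0,0,0,0,0,0,0,0])

```text
time: 17.38
tcp_pos: [545.0, -401.3, 164.3]
tcp_rot: [0.52, -0.477, 0.521, 0.48]
force: [-0.1, 0.4, 0.2]
grip_width: 43.8
```

```bash
python3 - <<'E'
from h import *
st();shot("w12");plan([543,-400,117],1.487,0,30)
E
```

```text
t 17.38 tcp [ 545.  -401.3  164.3] yaw 1.4861 xax [-0.0034  0.0015 -1.    ] F [-0.1  0.4  0.2] w 43.8 j [-0.35  0.42 -0.09 -0.   -1.06 -1.31]
from [ 545.4 -400.2  165.1] yaw 1.488 w [ 0.001  0.001 -0.003] rows 2
0.0241, 0.0011, -0.0000, 0.0003, 0.0005, -0.0013, 0
0.0241, 0.0011, -0.0000, 0.0003, 0.0005, -0.0013, 0
```

View pics/w12b.png

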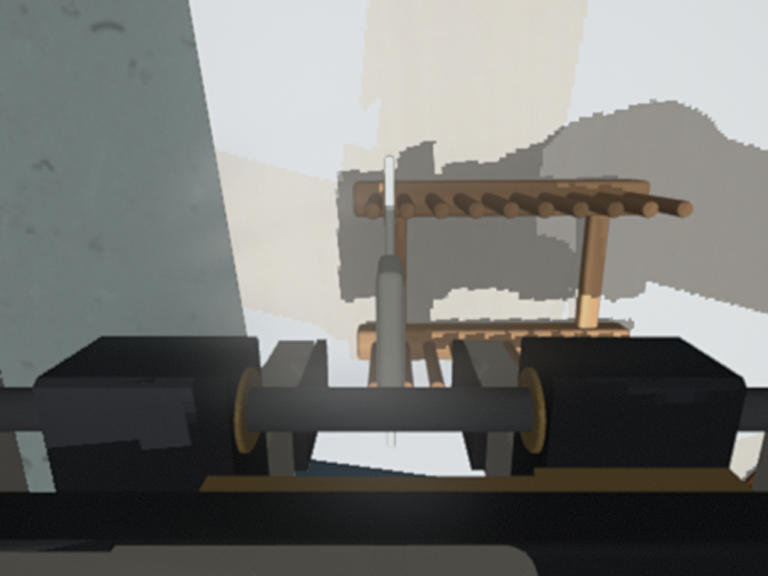

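Request:
drive_tool(steps=[0.02,0.001,0,0,0,0,0,0.02,0.001,0,0,0,0,0,0.009,0,0,0,0,0,0,0,0,0,0,0,0,0,0,0,0,0,0,0,1])

```text
time: 17.85
tcp_pos: [544.4, -398.9, 118.2]
tcp_rot: [0.519, -0.479, 0.52, 0.48]
force: [0.1, -0.1, -0.2]
grip_width: 40.4
```

Request:
drive_tool(steps=[0,0,0,0,0,0,1,0,0,0,0,0,0,1,0,0,0,0,0,0,1,0,0,0,0,0,0,1,0,0,0,0,0,0,1])

```text
time: 18.27
tcp_pos: [544.4, -399.7, 118.6]
tcp_rot: [0.52, -0.479, 0.52, 0.479]
force: [-1.2, 2.3, 2.9]
grip_width: 10.0
```

Request:
drive_tool(steps=[-0.02,0,0,0,0,0,1,-0.036,0,0,0,0,0,1,-0.036,0,0,0,0,0,1,-0.026,0,0,0,0,0,1,0,0,0,0,0,0,1])

```text
time: 18.68
tcp_pos: [546.5, -401.3, 243.4]
tcp_rot: [0.521, -0.483, 0.519, 0.476]
force: [0.6, -0.8, 0.2]
grip_width: 9.9
```

```bash
python3 - <<'E'
from h import *
st(); plan([534.2,-40,220],1.768,1,38)
E
```

```text
t 18.68 tcp [ 546.5 -401.3  243.4] yaw 1.4898 xax [ 0.0087 -0.0053 -0.9999] F [ 0.6 -0.8  0.2] w 9.9 j [-0.35  0.36 -0.    0.   -1.2  -1.31]
from [ 546.5 -401.3  243.4] yaw 1.49 w [-0.278 -0.006  0.008] rows 10
0.0021, 0.0042, 0.0359, -0.0278, -0.0006, 0.0008, 1
0.0022, 0.0032, 0.0360, -0.0278, -0.0006, 0.0008, 1
0.0022, 0.0022, 0.0361, -0.0278, -0.0006, 0.0008, 1
0.0022, 0.0012, 0.0361, -0.0278, -0.0006, 0.0008, 1
0.0022, 0.0001, 0.0362, -0.0278, -0.0006, 0.0008, 1
0.0022, -0.0009, 0.0361, -0.0278, -0.0006, 0.0008, 1
0.0023, -0.0019, 0.0361, -0.0278, -0.0006, 0.0008, 1
0.0023, -0.0029, 0.0360, -0.0278, -0.0006, 0.0008, 1
0.0023, -0.0039, 0.0359, -0.0278, -0.0006, 0.0008, 1
0.0023, -0.0049, 0.0358, -0.0278, -0.0006, 0.0008, 1
```

Request:
drive_tool(steps=[0.002,0.004,0.0357,-0.028,0,0,1,0.002,0.003,0.0357,-0.028,0,0,1,0.002,0.002,0.0357,-0.028,0,0,1,0.002,0.001,0.0357,-0.028,0,0,1,0.002,0,0.0357,-0.028,0,0,1])

```text
time: 19.1
tcp_pos: [538.3, -219.3, 225.7]
tcp_rot: [0.485, -0.515, 0.485, 0.515]
force: [0.1, 1.0, -0.7]
grip_width: 9.8
```

Request:
drive_tool(steps=[0.002,-0.001,0.0357,-0.028,0,0,1,0.002,-0.002,0.0357,-0.028,0,0,1,0.002,-0.003,0.0357,-0.028,0,0,1,0.002,-0.004,0.0357,-0.028,0,0,1,0.002,-0.006,0.0357,-0.026,0,0,1])

```text
time: 19.52
tcp_pos: [533.7, -39.8, 216.0]
tcp_rot: [-0.448, 0.547, -0.448, -0.547]
force: [0.2, 0.4, -1.3]
grip_width: 10.2
```

Request:
drive_tool(steps=[0,0,0,0,0,0,1,0,0,0,0,0,0,1,0,0,0,0,0,0,1])

```text
time: 19.77
tcp_pos: [534.2, -41.2, 216.1]
tcp_rot: [0.448, -0.547, 0.448, 0.547]
force: [0.3, -0.4, -0.7]
grip_width: 10.1
```

```bash
python3 - <<'E'
from h import *
st(); plan([535,-39.9,187],1.768,1,38)
E
```

```text
t 19.77 tcp [534.2 -41.2 216.1] yaw 1.768 xax [-1.e-04 -0.e+00 -1.e+00] F [ 0.3 -0.4 -0.7] w 10.1 j [ 0.29  0.16 -0.35  0.   -1.07 -1.66]
from [534.2 -41.2 216.1] yaw 1.768 w [-0. -0. -0.] rows 1
0.0291, -0.0010, 0.0011, -0.0000, -0.0000, -0.0001, 1
```

Request:
drive_tool(steps=[0.01,-0.001,0.0011,0,0,0,1,0.01,0,0,0,0,0,1,0.009,0,0,0,0,0,1,0,0,0,0,0,0,1,0,0,0,0,0,0,1])

```text
time: 20.18
tcp_pos: [534.5, -40.9, 185.9]
tcp_rot: [0.448, -0.546, 0.45, 0.547]
force: [-0.0, -0.7, -0.5]
grip_width: 9.8
```

```bash
python3 - <<'E'
from h import *
st(); im,i=shot("w13"); crop("pics/w13.png","pics/w13c.png",30,60,370,260,2.3)
u=np.array([np.cos(.198),np.sin(.198)])
c=np.array([522.2,19.3])
o=manip.get_obs(); z=o["tcp_pos"][2]-100.6+73
for r in (107,108,109,110,111): print(((r-60)*2.3),((onz("wrist",(259.6,r),z,i)[:2]-c)@u).round(1))
E
```

```text
t 20.18 tcp [534.5 -40.9 185.9] yaw 1.7661 xax [-2.4e-03 -7.0e-04 -1.0e+00] F [-0.  -0.7 -0.5] w 9.8 j [ 0.29  0.19 -0.39 -0.   -1.   -1.67]
108.1 -69.4
110.39999999999999 -68.9
112.69999999999999 -68.4
114.99999999999999 -68.0
117.3 -67.5
```

View pics/w13c.png

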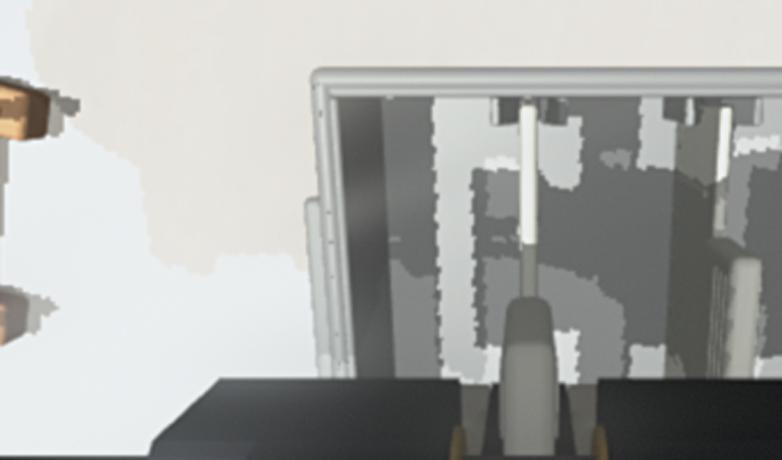

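Request:
drive_tool(steps=[0.015,-0.0008,0,0,0,0,1,0.015,0,0,0,0,0,1,0.015,0,0,0,0,0,1,0.011,0,0,0,0,0,1,0,0,0,0,0,0,1])

```text
time: 20.65
tcp_pos: [534.8, -40.3, 129.3]
tcp_rot: [0.448, -0.546, 0.45, 0.547]
force: [-0.8, -0.3, -0.8]
grip_width: 9.9
```

Request:
drive_tool(steps=[0.008,0,0,0,0,0,1,0.008,0,0,0,0,0,1,0.006,0,0,0,0,0,1,0,0,0,0,0,0,1,0,0,0,0,0,0,1])

```text
time: 21.07
tcp_pos: [535.8, -40.0, 108.9]
tcp_rot: [0.448, -0.547, 0.449, 0.547]
force: [-1.0, 1.2, -0.5]
grip_width: 9.8
```

Request:
drive_tool(steps=[0.003,0,0,0,0,0,1,0,0,0,0,0,0,1,0,0,0,0,0,0,1])

```text
time: 21.32
tcp_pos: [535.9, -39.9, 106.2]
tcp_rot: [-0.449, 0.547, -0.448, -0.547]
force: [0.1, -0.3, -2.1]
grip_width: 9.9
```

Request:
drive_tool(steps=[0.0025,0,0,0,0,0,1,0,0,0,0,0,0,1,0,0,0,0,0,0,1])

```text
time: 21.57
tcp_pos: [536.4, -40.1, 105.5]
tcp_rot: [-0.449, 0.547, -0.448, -0.546]
force: [-4.7, -0.1, 16.2]
grip_width: 9.7
```

Request:
drive_tool(steps=[-0.001,0,0,0,0,0,0.4,0,0,0,0,0,0,0.4,0,0,0,0,0,0,0.2,0,0,0,0,0,0,0,0,0,0,0,0,0,0])

```text
time: 21.98
tcp_pos: [535.8, -40.0, 104.4]
tcp_rot: [0.449, -0.547, 0.449, 0.547]
force: [-0.1, -0.9, 0.3]
grip_width: 37.6
```

Request:
drive_tool(steps=[-0.02,0,0,0,0,0,0,-0.03,0,0,0,0,0,0,-0.04,0,0,0,0,0,0,-0.04,0,0,0,0,0,0,-0.04,0,0,0,0,0,-1])

```text
time: 22.4
tcp_pos: [535.4, -40.1, 276.2]
tcp_rot: [0.448, -0.546, 0.449, 0.547]
force: [1.8, 0.7, -1.1]
grip_width: 46.4
```

```bash
python3 - <<'E'
from h import *
st(); shot("w14")
# over items: see all of items; jaws along caddy x yaw 0.198 eventually
plan([600,250,400],1.768,-1,40)
E
```

```text
t 22.4 tcp [535.4 -40.1 276.2] yaw 1.7672 xax [-7.e-04 -2.e-04 -1.e+00] F [ 1.8  0.7 -1.1] w 46.4 j [ 0.29  0.12 -0.25 -0.   -1.2  -1.66]
from [539.  -40.3 285.2] yaw 1.769 w [ 0.001 -0.003  0.011] rows 8
-0.0143, -0.0148, 0.0341, 0.0001, -0.0003, 0.0014, -1
-0.0143, -0.0147, 0.0341, 0.0001, -0.0003, 0.0014, -1
-0.0143, -0.0147, 0.0341, 0.0001, -0.0003, 0.0014, -1
-0.0143, -0.0147, 0.0341, 0.0001, -0.0003, 0.0014, -1
-0.0143, -0.0147, 0.0341, 0.0001, -0.0003, 0.0014, -1
-0.0143, -0.0147, 0.0341, 0.0001, -0.0003, 0.0014, -1
-0.0143, -0.0146, 0.0341, 0.0001, -0.0003, 0.0014, -1
-0.0143, -0.0146, 0.0341, 0.0001, -0.0003, 0.0014, -1
```

View pics/w14b.png

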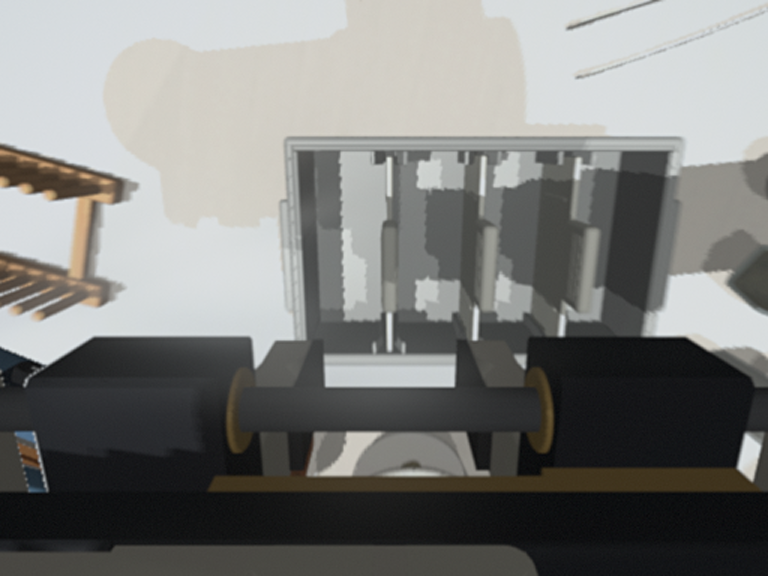

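```bash
python3 - <<'E'
from h import *
st()
plan([500,385,420],3.3388,-1,40)
E
```

```text
t 22.45 tcp [539.  -40.3 285.2] yaw 1.7685 xax [ 1.130e-02 -3.000e-04 -9.999e-01] F [ 4.8 -0.2 11.1] w 50.0 j [ 0.29  0.11 -0.24  0.   -1.21 -1.66]
from [539.  -40.3 285.2] yaw 1.769 w [-1.57  -0.011  0.007] rows 14
-0.0097, -0.0033, 0.0303, -0.1122, -0.0008, 0.0005, -1
-0.0096, -0.0067, 0.0298, -0.1122, -0.0008, 0.0005, -1
-0.0096, -0.0100, 0.0288, -0.1122, -0.0008, 0.0005, -1
-0.0096, -0.0132, 0.0275, -0.1122, -0.0008, 0.0005, -1
-0.0096, -0.0162, 0.0259, -0.1122, -0.0008, 0.0005, -1
-0.0096, -0.0189, 0.0239, -0.1122, -0.0008, 0.0005, -1
-0.0096, -0.0215, 0.0217, -0.1122, -0.0008, 0.0005, -1
-0.0096, -0.0238, 0.0191, -0.1122, -0.0008, 0.0005, -1
-0.0096, -0.0258, 0.0164, -0.1122, -0.0008, 0.0005, -1
-0.0096, -0.0274, 0.0134, -0.1122, -0.0008, 0.0005, -1
-0.0096, -0.0288, 0.0102, -0.1122, -0.0008, 0.0005, -1
-0.0096, -0.0297, 0.0070, -0.1122, -0.0008, 0.0005, -1
-0.0096, -0.0303, 0.0036, -0.1122, -0.0008, 0.0005, -1
-0.0096, -0.0305, 0.0002, -0.1122, -0.0008, 0.0005, -1
```

Request:
drive_tool(steps=[-0.01,-0.003,0.03,-0.112,0,0,-1,-0.01,-0.007,0.03,-0.112,0,0,-1,-0.01,-0.01,0.029,-0.112,0,0,-1,-0.01,-0.013,0.0275,-0.112,0,0,-1,-0.01,-0.016,0.026,-0.112,0,0,-1])

```text
time: 22.87
tcp_pos: [521.8, 113.3, 324.9]
tcp_rot: [0.278, -0.65, 0.278, 0.65]
force: [0.6, 0.4, -0.4]
grip_width: 82.4
```

Request:
drive_tool(steps=[-0.01,-0.019,0.024,-0.112,0,0,-1,-0.01,-0.0215,0.0217,-0.112,0,0,-1,-0.01,-0.024,0.019,-0.112,0,0,-1,-0.01,-0.026,0.0164,-0.112,0,0,-1,-0.01,-0.0274,0.0134,-0.112,0,0,-1])

```text
time: 23.28
tcp_pos: [508.7, 266.0, 374.9]
tcp_rot: [0.088, -0.702, 0.088, 0.702]
force: [0.1, -0.4, 0.3]
grip_width: 87.7
```

Request:
drive_tool(steps=[-0.01,-0.029,0.01,-0.112,0,0,-1,-0.01,-0.03,0.007,-0.112,0,0,-1,-0.01,-0.03,0.0036,-0.112,0,0,-1,-0.01,-0.03,0,-0.112,0,0,-1,0,0,0,0,0,0,-1])

```text
time: 23.7
tcp_pos: [498.8, 390.4, 414.5]
tcp_rot: [0.072, 0.704, 0.072, -0.703]
force: [-0.3, -0.9, 0.1]
grip_width: 87.8
```

Request:
drive_tool(steps=[0,0,0,0,0,0,-1,0,0,0,0,0,0,-1])

```text
time: 23.87
tcp_pos: [498.8, 385.8, 413.8]
tcp_rot: [-0.068, -0.703, -0.068, 0.704]
force: [-0.6, 0.1, 0.3]
grip_width: 87.3
```

```bash
python3 - <<'E'
from h import *
st(); shot("w15")
E
```

```text
t 23.87 tcp [498.8 385.8 413.8] yaw -2.9485 xax [-9.e-04 -1.e-03 -1.e+00] F [-0.6  0.1  0.3] w 87.3 j [ 0.97  0.23  0.19 -0.   -1.53 -0.77]
```

View pics/w15b.png

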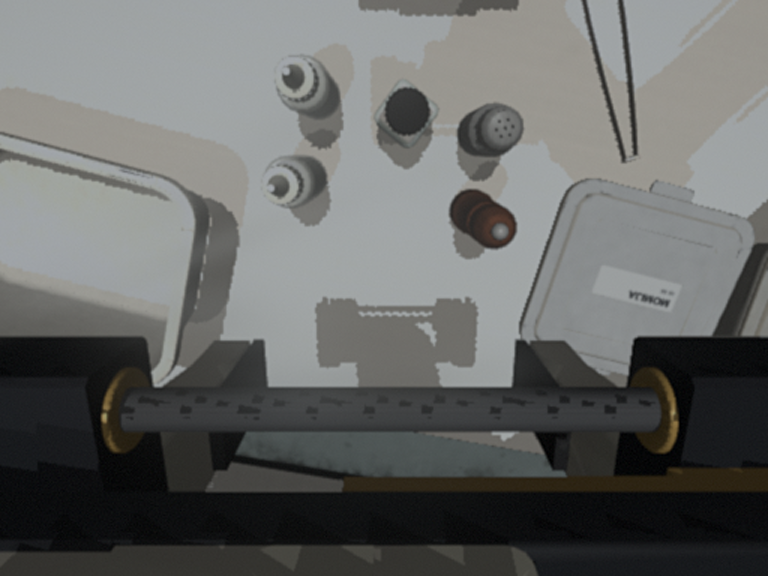

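```bash
python3 - <<'E'
from h import *
crop("pics/w15.png","pics/w15c.png",165,25,365,180,4)
E
```

```text
(no output)
```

View pics/w15c.png

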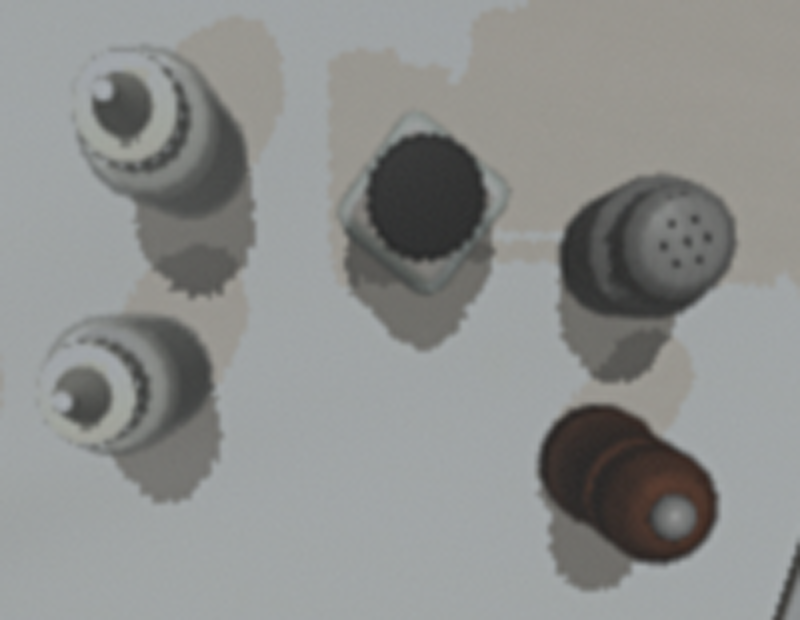

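```bash
python3 - <<'E'
from h import *
i=pickle.load(open("w15.pkl","rb"))
W=lambda x,y:(165+(x+.5)/4-.5,25+(y+.5)/4-.5)
for n,p,z in [("P tip",(102,90),166),("P collar",(127,105),134),("Q tip",(62,403),166),("Q collar",(90,397),134),("jar cap",(428,196),111),("shaker holes",(687,241),123),("shaker lid",(680,246),114),("mill",(674,517),159),("mill head",(655,498),140)]:
    print(n,onz("wrist",W(*p),z,i).round(1))
C=np.array([onz("wrist",W(*p),84,i) for p in [(415,115),(510,190),(425,292),(342,215)]])
print(C.round(1).tolist(),C.mean(0).round(1),[np.linalg.norm(C[k]-C[(k+1)%4]).round(1) for k in range(4)])
for k in range(4):
    d=C[(k+1)%4]-C[k]; print((np.arctan2(d[1],d[0])%(np.pi/2)).round(3))
E
```

```text
P tip [598.  272.6 166. ]
P collar [597.3 271.8 134. ]
Q tip [598.1 357.9 166. ]
Q collar [596.8 358.1 134. ]
jar cap [504.3 277.7 111. ]
shaker holes [422.5 276.1 123. ]
shaker lid [422.4 277.2 114. ]
mill [413.9 356.8 159. ]
mill head [416.4 354.3 140. ]
[[513.1, 251.4, 84.0], [476.9, 268.3, 84.0], [498.4, 306.1, 84.0], [531.1, 287.0, 84.0]] [504.9 278.2  84. ] [np.float64(39.9), np.float64(43.6), np.float64(37.9), np.float64(39.9)]
1.135
1.055
1.04
1.102
```

```bash
python3 - <<'E'
from h import *
i=pickle.load(open("w15.pkl","rb"))
for z in (80,110,130): print(z,[onz("wrist",(x/1.5,y/1.5),z,i).round() for x,y in ((200,190),(207,220),(175,370),(150,175))])
for z in (80,110,130): print(z,onz("side",(274,120),z).round(),onz("scene",(101,203),z).round())
crop("pics/w15.png","pics/w15d.png",0,60,200,270,3.5)
plan([597.3,272.3,200],3.3388,-0.3,40)
st()
E
```

```text
80 [array([682., 382.,  80.]), array([673., 410.,  80.]), array([692., 574.,  80.]), array([730., 378.,  80.])]
110 [array([671., 378., 110.]), array([663., 403., 110.]), array([680., 557., 110.]), array([716., 373., 110.])]
130 [array([664., 375., 130.]), array([656., 399., 130.]), array([673., 546., 130.]), array([706., 371., 130.])]
80 [680. 535.  80.] [737. 375.  80.]
110 [678. 474. 110.] [684. 386. 110.]
130 [677. 434. 130.] [650. 393. 130.]
from [499.  385.3 414. ] yaw -2.949 w [-0.005  0.001 -0.001] rows 7
0.0306, 0.0185, -0.0107, -0.0007, 0.0001, -0.0001, -0.3
0.0306, 0.0185, -0.0107, -0.0007, 0.0001, -0.0001, -0.3
0.0306, 0.0185, -0.0107, -0.0007, 0.0001, -0.0001, -0.3
0.0306, 0.0185, -0.0107, -0.0007, 0.0001, -0.0001, -0.3
0.0306, 0.0185, -0.0107, -0.0007, 0.0001, -0.0001, -0.3
0.0306, 0.0186, -0.0106, -0.0007, 0.0001, -0.0001, -0.3
0.0306, 0.0186, -0.0106, -0.0007, 0.0001, -0.0001, -0.3
t 23.92 tcp [499.  385.3 414. ] yaw -2.949 xax [-6.e-04 -8.e-04 -1.e+00] F [-0.3 -0.4 -0.3] w 87.5 j [ 0.97  0.23  0.19 -0.   -1.53 -0.77]
```

Request:
drive_tool(steps=[0.03,0.0185,-0.0107,-0.0007,0,0,-0.3,0.03,0.0185,-0.0107,-0.0007,0,0,-0.3,0.03,0.0185,-0.0107,-0.0007,0,0,-0.3,0.03,0.0185,-0.0107,-0.0007,0,0,-0.3,0.03,0.0185,-0.0107,-0.0007,0,0,-0.3])

```text
time: 24.33
tcp_pos: [569.8, 303.2, 263.6]
tcp_rot: [0.069, 0.704, 0.069, -0.704]
force: [0.7, 0.4, 0.2]
grip_width: 60.4
```

Request:
drive_tool(steps=[0.03,0.0185,-0.0107,-0.0007,0,0,-0.3,0.03,0.0185,-0.0107,-0.0007,0,0,-0.3,0,0,0,0,0,0,-0.3,0,0,0,0,0,0,-0.3])

```text
time: 24.67
tcp_pos: [597.4, 270.4, 202.5]
tcp_rot: [-0.07, -0.703, -0.068, 0.705]
force: [0.6, -0.1, 0.6]
grip_width: 57.3
```

```bash
python3 - <<'E'
from h import *
st(); shot("w16")
plan([597.3,272.3,134],3.3388,-0.3,25)
E
```

```text
t 24.67 tcp [597.4 270.4 202.5] yaw -2.9469 xax [-0.0032 -0.0028 -1.    ] F [ 0.6 -0.1  0.6] w 57.3 j [ 0.72  0.36 -0.1  -0.   -1.11 -0.53]
from [598.  271.9 204.5] yaw -2.945 w [-0.001  0.    -0.001] rows 3
0.0235, -0.0002, 0.0002, -0.0003, 0.0002, -0.0003, -0.3
0.0235, -0.0002, 0.0002, -0.0003, 0.0002, -0.0003, -0.3
0.0235, -0.0002, 0.0002, -0.0003, 0.0002, -0.0003, -0.3
```

View pics/w16b.png

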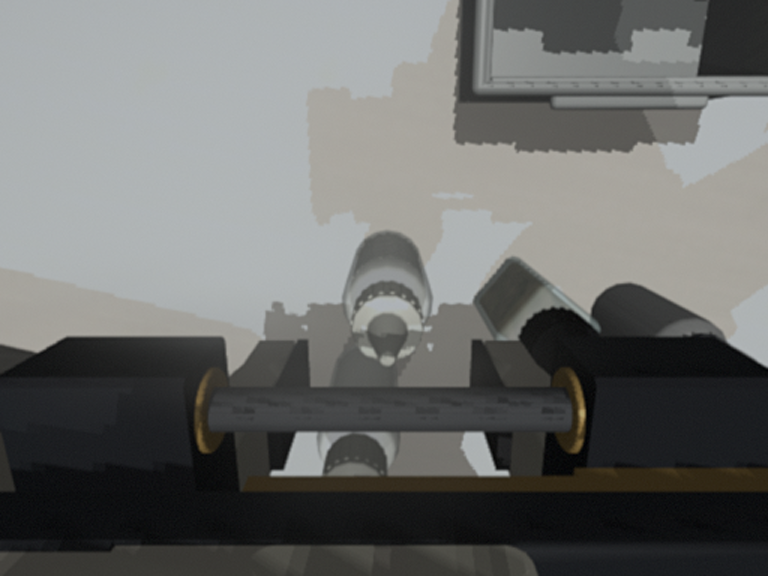

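Request:
drive_tool(steps=[0.024,0,0,0,0,0,-0.3,0.024,0,0,0,0,0,-0.3,0.022,0,0,0,0,0,-0.3,0,0,0,0,0,0,-0.3,0,0,0,0,0,0,0.2])

```text
time: 25.13
tcp_pos: [597.6, 273.7, 135.6]
tcp_rot: [0.07, 0.704, 0.07, -0.703]
force: [0.6, 0.2, 0.9]
grip_width: 54.1
```

Request:
drive_tool(steps=[0,0,0,0,0,0,1,0,0,0,0,0,0,1,0,0,0,0,0,0,1,0,0,0,0,0,0,1,0,0,0,0,0,0,1])

```text
time: 25.55
tcp_pos: [598.2, 273.6, 136.2]
tcp_rot: [0.07, 0.704, 0.071, -0.703]
force: [-2.3, 0.1, 6.6]
grip_width: 31.1
```

Request:
drive_tool(steps=[-0.025,0,0,0,0,0,1,-0.037,0,0,0,0,0,1,-0.037,0,0,0,0,0,1,-0.036,0,0,0,0,0,1,0,0,0,0,0,0,1])

```text
time: 25.97
tcp_pos: [600.6, 274.4, 278.5]
tcp_rot: [0.069, 0.708, 0.072, -0.7]
force: [1.4, 0.6, -0.7]
grip_width: 31.0
```

```bash
python3 - <<'E'
from h import *
st()
plan([539.1,119,268],3.3396,1,34)
E
```

```text
t 25.97 tcp [600.6 274.4 278.5] yaw -2.9423 xax [ 0.0108  0.0058 -0.9999] F [ 1.4  0.6 -0.7] w 31.0 j [ 0.72  0.31  0.01  0.   -1.25 -0.53]
from [600.6 274.4 278.5] yaw -2.942 w [ 0.001 -0.012  0.004] rows 5
0.0018, 0.0280, 0.0182, 0.0003, -0.0023, 0.0007, 1
0.0019, 0.0281, 0.0182, 0.0003, -0.0023, 0.0007, 1
0.0019, 0.0281, 0.0182, 0.0003, -0.0023, 0.0007, 1
0.0020, 0.0281, 0.0182, 0.0003, -0.0023, 0.0007, 1
0.0020, 0.0281, 0.0182, 0.0003, -0.0023, 0.0007, 1
```

Request:
drive_tool(steps=[0.001,0.027,0.018,0,0,0,1,0.001,0.029,0.018,0,0,0,1,0.001,0.029,0.018,0,0,0,1,0.001,0.029,0.018,0,0,0,1,0.001,0.026,0.018,0,0,0,1])

```text
time: 26.38
tcp_pos: [535.9, 116.6, 264.1]
tcp_rot: [-0.07, -0.703, -0.07, 0.704]
force: [-0.1, 0.8, -2.0]
grip_width: 31.1
```

Request:
drive_tool(steps=[0,0,0,0,0,0,1,0,0,0,0,0,0,1,0,0,0,0,0,0,1])

```text
time: 26.63
tcp_pos: [537.2, 118.2, 264.8]
tcp_rot: [0.07, 0.704, 0.07, -0.703]
force: [-0.2, 0.1, -2.8]
grip_width: 31.3
```

```bash
python3 - <<'E'
from h import *
st(); shot("w17")
plan([539.1,119,141],3.3396,1,34)
E
```

```text
t 26.63 tcp [537.2 118.2 264.8] yaw -2.9437 xax [ 6.e-04  6.e-04 -1.e+00] F [-0.2  0.1 -2.8] w 31.3 j [ 0.57  0.14 -0.25 -0.   -1.18 -0.37]
from [537.3 118.7 264.6] yaw -2.943 w [ 0. -0.  0.] rows 4
0.0309, 0.0000, -0.0004, 0.0001, -0.0001, 0.0001, 1
0.0309, 0.0000, -0.0004, 0.0001, -0.0001, 0.0001, 1
0.0309, 0.0000, -0.0004, 0.0001, -0.0001, 0.0001, 1
0.0309, 0.0000, -0.0005, 0.0001, -0.0001, 0.0001, 1
```

View pics/w17b.png

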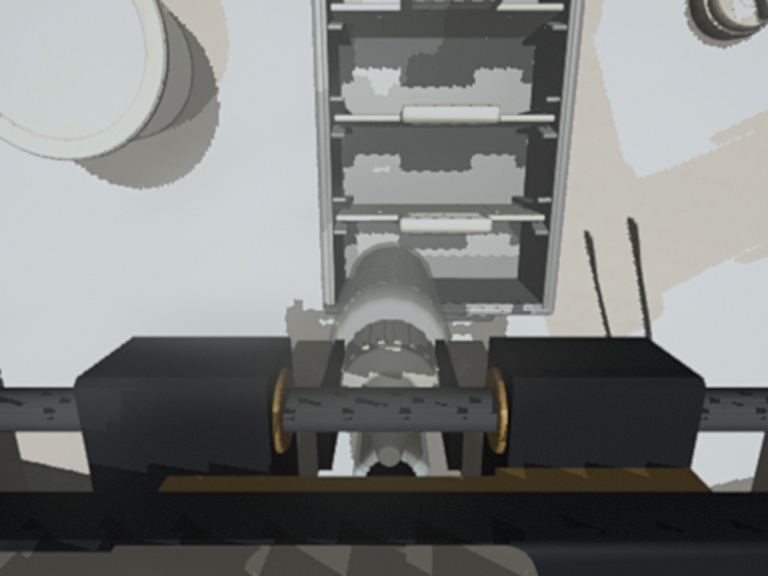

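Request:
drive_tool(steps=[0.03,0,-0.0015,0,0,0,1,0.03,0,0,0,0,0,1,0.03,0,0,0,0,0,1,0.022,0,0,0,0,0,1,0,0,0,0,0,0,1])

```text
time: 27.1
tcp_pos: [536.0, 118.3, 147.4]
tcp_rot: [-0.071, -0.701, -0.069, 0.707]
force: [-0.6, -0.3, -2.7]
grip_width: 30.9
```

Request:
drive_tool(steps=[0.005,0,0,0,0,0,1,0.005,0,0,0,0,0,1,0,0,0,0,0,0,1,0,0,0,0,0,0,1])

```text
time: 27.43
tcp_pos: [539.1, 119.0, 143.6]
tcp_rot: [0.07, 0.704, 0.07, -0.703]
force: [0.1, -0.3, -2.2]
grip_width: 31.1
```

Request:
drive_tool(steps=[0.003,0,0,0,0,0,1,0,0,0,0,0,0,1,0,0,0,0,0,0,1])

```text
time: 27.68
tcp_pos: [539.5, 119.0, 141.2]
tcp_rot: [0.07, 0.705, 0.071, -0.703]
force: [-2.1, -0.4, 6.3]
grip_width: 31.0
```

Request:
drive_tool(steps=[0,0,0,0,0,0,0.1,0,0,0,0,0,0,-0.1,0,0,0,0,0,0,-0.3,0,0,0,0,0,0,-0.3,-0.02,0,0,0,0,0,-0.3])

```text
time: 28.1
tcp_pos: [536.4, 117.7, 156.3]
tcp_rot: [-0.07, -0.702, -0.069, 0.706]
force: [-0.2, -0.1, -0.1]
grip_width: 55.6
```

Request:
drive_tool(steps=[-0.025,0,0,0,0,0,-0.3,-0.025,0,0,0,0,0,-0.3,-0.03,0,0,0,0,0,-0.3,0,0,0,0,0,0,-0.3])

```text
time: 28.43
tcp_pos: [541.2, 119.4, 245.6]
tcp_rot: [0.07, 0.707, 0.071, -0.701]
force: [1.1, 1.8, 0.5]
grip_width: 56.7
```

```bash
python3 - <<'E'
from h import *
st(); shot("w18")
plan([597.3,359.2,215],3.3396,-0.3,36)
E
```

```text
t 28.43 tcp [541.2 119.4 245.6] yaw -2.9421 xax [ 0.0083  0.0028 -1.    ] F [1.1 1.8 0.5] w 56.7 j [ 0.57  0.16 -0.27  0.   -1.13 -0.37]
from [540.1 119.2 242.9] yaw -2.943 w [ 0.001 -0.006  0.001] rows 7
0.0041, -0.0320, -0.0148, 0.0001, -0.0008, 0.0002, -0.3
0.0041, -0.0320, -0.0148, 0.0001, -0.0008, 0.0002, -0.3
0.0041, -0.0320, -0.0148, 0.0001, -0.0008, 0.0002, -0.3
0.0041, -0.0320, -0.0148, 0.0001, -0.0008, 0.0002, -0.3
0.0040, -0.0320, -0.0148, 0.0001, -0.0008, 0.0002, -0.3
0.0040, -0.0320, -0.0148, 0.0001, -0.0008, 0.0002, -0.3
0.0040, -0.0320, -0.0148, 0.0001, -0.0008, 0.0002, -0.3
```

View pics/w18b.png

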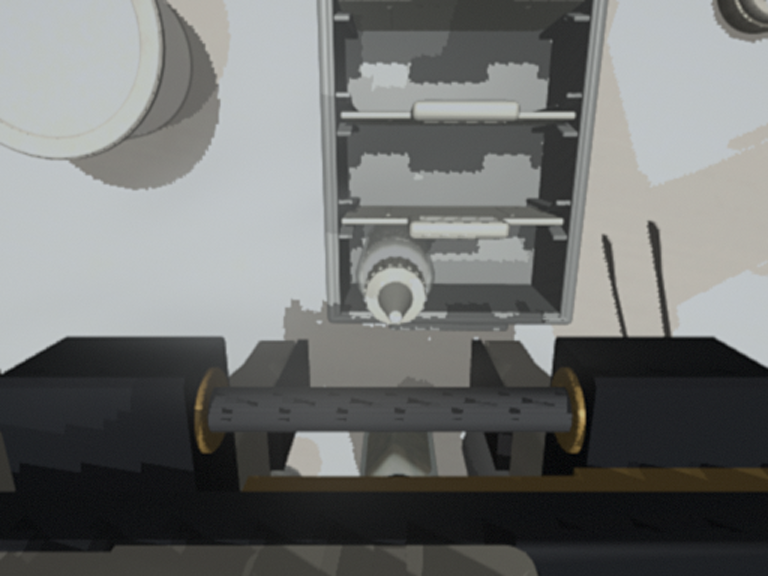

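Request:
drive_tool(steps=[0.004,-0.032,-0.0148,0,0,0,-0.3,0.004,-0.032,-0.0148,0,0,0,-0.3,0.004,-0.032,-0.0148,0,0,0,-0.3,0.004,-0.032,-0.0148,0,0,0,-0.3,0.004,-0.032,-0.0148,0,0,0,-0.3])

```text
time: 28.9
tcp_pos: [579.4, 291.3, 218.4]
tcp_rot: [-0.07, -0.703, -0.07, 0.704]
force: [1.3, -1.0, 0.0]
grip_width: 56.9
```

Request:
drive_tool(steps=[0.004,-0.032,-0.0148,0,0,0,-0.3,0.004,-0.032,-0.0148,0,0,0,-0.3,0,0,0,0,0,0,-0.3,0,0,0,0,0,0,-0.3])

```text
time: 29.23
tcp_pos: [595.3, 360.0, 208.8]
tcp_rot: [-0.071, -0.703, -0.07, 0.705]
force: [-0.1, -0.6, -0.8]
grip_width: 56.9
```

```bash
python3 - <<'E'
from h import *
st(); shot("w19")
plan([597.3,358.6,135],3.3396,-0.3,25)
E
```

```text
t 29.23 tcp [595.3 360.  208.8] yaw -2.9413 xax [-0.0027 -0.0024 -1.    ] F [-0.1 -0.6 -0.8] w 56.9 j [ 0.82  0.42  0.01 -0.   -1.16 -0.62]
from [595.3 358.8 209.6] yaw -2.942 w [ 0.001  0.002 -0.001] rows 3
0.0249, 0.0002, -0.0007, 0.0004, 0.0008, -0.0005, -0.3
0.0249, 0.0002, -0.0007, 0.0004, 0.0008, -0.0005, -0.3
0.0249, 0.0002, -0.0007, 0.0004, 0.0008, -0.0005, -0.3
```

View pics/w19b.png

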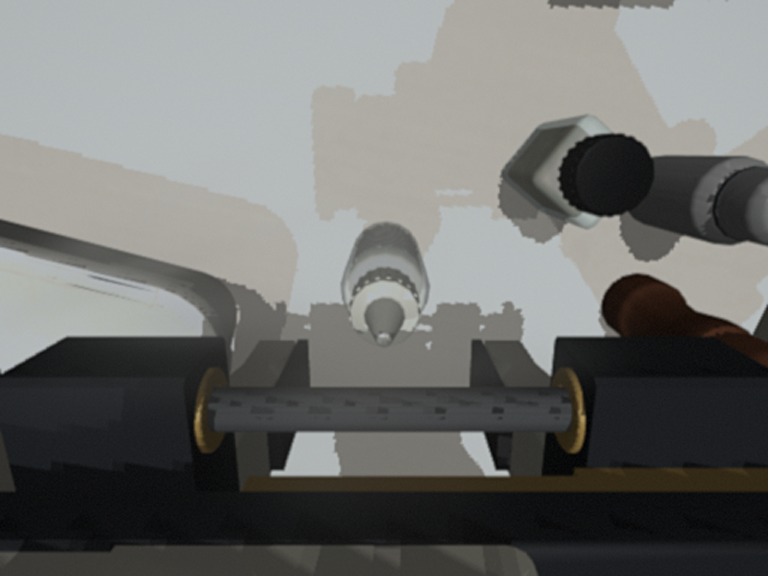

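```bash
python3 - <<'E'
from h import *
for n,p in (("w16",(389,359)),("w19",(384,340))):
    i=pickle.load(open(n+".pkl","rb")); print(n,onz("wrist",(p[0]/1.5,p[1]/1.5),166,i).round(1))
i=pickle.load(open("w19.pkl","rb"))
print(onz("wrist",(385/1.5,304/1.5),134,i).round(1))
i=pickle.load(open("w16.pkl","rb"));print(onz("wrist",(388/1.5,322/1.5),134,i).round(1))
E
```

```text
w16 [597.4 272.4 166. ]
w19 [598.2 357.2 166. ]
[598.9 352.8 134. ]
[598.4 269.1 134. ]
```

Request:
drive_tool(steps=[0.025,0.001,-0.002,0,0,0,-0.3,0.025,0.0005,-0.001,0,0,0,-0.3,0.024,0,0,0,0,0,-0.3,0,0,0,0,0,0,-0.3,0,0,0,0,0,0,0.2])

```text
time: 29.7
tcp_pos: [598.7, 356.1, 136.9]
tcp_rot: [-0.07, -0.703, -0.069, 0.704]
force: [1.6, 0.5, 0.2]
grip_width: 54.1
```

Request:
drive_tool(steps=[0,0,0,0,0,0,1,0,0,0,0,0,0,1,0,0,0,0,0,0,1,0,0,0,0,0,0,1,0,0,0,0,0,0,1])

```text
time: 30.12
tcp_pos: [599.5, 358.1, 139.3]
tcp_rot: [0.07, 0.704, 0.071, -0.703]
force: [-2.9, -0.4, 6.6]
grip_width: 31.5
```

Request:
drive_tool(steps=[-0.025,0,0,0,0,0,1,-0.037,0,0,0,0,0,1,-0.037,0,0,0,0,0,1,-0.037,0,0,0,0,0,1,0,0,0,0,0,0,1])

```text
time: 30.53
tcp_pos: [601.9, 359.1, 283.0]
tcp_rot: [0.068, 0.708, 0.072, -0.7]
force: [1.0, 0.7, -0.3]
grip_width: 31.2
```

```bash
python3 - <<'E'
from h import *
st()
plan([468.5,104.8,270],3.3396,1,36)
E
```

```text
t 30.53 tcp [601.9 359.1 283. ] yaw -2.9423 xax [ 0.0105  0.0069 -0.9999] F [ 1.   0.7 -0.3] w 31.2 j [ 0.82  0.38  0.11  0.   -1.29 -0.62]
from [601.9 359.1 283. ] yaw -2.942 w [ 0.001 -0.012  0.005] rows 8
0.0012, 0.0279, 0.0227, 0.0002, -0.0015, 0.0006, 1
0.0013, 0.0279, 0.0226, 0.0002, -0.0015, 0.0006, 1
0.0013, 0.0279, 0.0226, 0.0002, -0.0015, 0.0006, 1
0.0014, 0.0279, 0.0226, 0.0002, -0.0015, 0.0006, 1
0.0014, 0.0279, 0.0226, 0.0002, -0.0015, 0.0006, 1
0.0015, 0.0279, 0.0226, 0.0002, -0.0015, 0.0006, 1
0.0015, 0.0279, 0.0226, 0.0002, -0.0015, 0.0006, 1
0.0016, 0.0279, 0.0226, 0.0002, -0.0015, 0.0006, 1
```

Request:
drive_tool(steps=[0.001,0.028,0.0226,0,0,0,1,0.001,0.028,0.0226,0,0,0,1,0.001,0.028,0.0226,0,0,0,1,0.001,0.028,0.0226,0,0,0,1,0.001,0.028,0.0226,0,0,0,1])

```text
time: 30.95
tcp_pos: [514.6, 196.7, 267.9]
tcp_rot: [-0.07, -0.703, -0.07, 0.704]
force: [1.4, -1.5, -2.4]
grip_width: 30.8
```

Request:
drive_tool(steps=[0.001,0.028,0.0226,0,0,0,1,0.001,0.028,0.0226,0,0,0,1,0.001,0.026,0.021,0,0,0,1,0,0,0,0,0,0,1,0,0,0,0,0,0,1])

```text
time: 31.37
tcp_pos: [466.3, 103.4, 265.9]
tcp_rot: [0.069, 0.704, 0.07, -0.703]
force: [0.4, 0.6, -1.4]
grip_width: 31.0
```

```bash
python3 - <<'E'
from h import *
st(); shot("w20")
plan([468.5,104.8,144.5],3.3396,1,36)
E
```

```text
t 31.37 tcp [466.3 103.4 265.9] yaw -2.9448 xax [ 8.e-04  1.e-03 -1.e+00] F [ 0.4  0.6 -1.4] w 31.0 j [ 0.63  0.02 -0.38 -0.   -1.17 -0.43]
from [467.1 104.4 266. ] yaw -2.944 w [-0.    -0.001  0.001] rows 4
0.0304, -0.0000, -0.0003, -0.0001, -0.0003, 0.0002, 1
0.0304, -0.0000, -0.0003, -0.0001, -0.0003, 0.0002, 1
0.0304, -0.0000, -0.0003, -0.0001, -0.0003, 0.0002, 1
0.0304, -0.0000, -0.0004, -0.0001, -0.0003, 0.0002, 1
```

View pics/w20b.png

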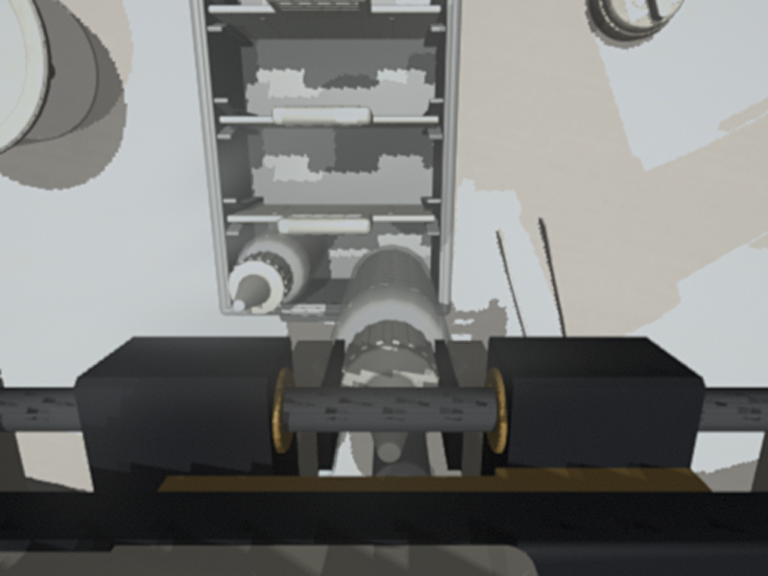

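Request:
drive_tool(steps=[0.03,0,-0.001,0,0,0,1,0.03,0,0,0,0,0,1,0.03,0,0,0,0,0,1,0.022,0,0,0,0,0,1,0,0,0,0,0,0,1])

```text
time: 31.83
tcp_pos: [466.0, 104.4, 149.0]
tcp_rot: [-0.071, -0.701, -0.069, 0.706]
force: [-0.5, -0.2, -3.7]
grip_width: 31.0
```

Request:
drive_tool(steps=[0.005,0,0,0,0,0,1,0.004,0,0,0,0,0,1,0,0,0,0,0,0,1,0,0,0,0,0,0,1])

```text
time: 32.17
tcp_pos: [468.9, 105.5, 145.5]
tcp_rot: [0.07, 0.704, 0.07, -0.703]
force: [0.2, 0.0, -2.8]
grip_width: 30.8
```

Request:
drive_tool(steps=[0.0025,0,0,0,0,0,1,0,0,0,0,0,0,1,0,0,0,0,0,0,1])

```text
time: 32.42
tcp_pos: [469.4, 105.6, 144.2]
tcp_rot: [0.07, 0.705, 0.071, -0.702]
force: [-3.2, -0.1, 8.7]
grip_width: 30.9
```

Request:
drive_tool(steps=[0,0,0,0,0,0,0.2,0,0,0,0,0,0,0,0,0,0,0,0,0,0,0,0,0,0,0,0,0,-0.02,0,0,0,0,0,0])

```text
time: 32.83
tcp_pos: [466.3, 104.0, 159.4]
tcp_rot: [-0.07, -0.702, -0.069, 0.706]
force: [-0.9, 0.3, -0.8]
grip_width: 43.7
```

Request:
drive_tool(steps=[-0.025,0,0,0,0,0,0,-0.025,0,0,0,0,0,0,-0.025,0,0,0,0,0,-0.3,0,0,0,0,0,0,-0.4])

```text
time: 33.17
tcp_pos: [470.5, 105.8, 242.1]
tcp_rot: [0.07, 0.706, 0.071, -0.701]
force: [0.6, 0.8, -0.0]
grip_width: 52.5
```

```bash
python3 - <<'E'
from h import *
st(); shot("w21")
plan([504.3,277.9,200],2.654,-0.4,36)
E
```

```text
t 33.17 tcp [470.5 105.8 242.1] yaw -2.9422 xax [ 0.0071  0.003  -1.    ] F [ 0.6  0.8 -0. ] w 52.5 j [ 0.63  0.04 -0.42  0.   -1.1  -0.43]
from [469.6 105.6 239.7] yaw -2.943 w [ 0.686 -0.004  0.003] rows 6
0.0067, -0.0270, -0.0113, 0.1144, -0.0007, 0.0006, -0.4
0.0067, -0.0281, -0.0082, 0.1144, -0.0007, 0.0006, -0.4
0.0067, -0.0289, -0.0049, 0.1144, -0.0007, 0.0006, -0.4
0.0067, -0.0292, -0.0016, 0.1144, -0.0007, 0.0006, -0.4
0.0066, -0.0292, 0.0018, 0.1144, -0.0007, 0.0006, -0.4
0.0066, -0.0288, 0.0051, 0.1144, -0.0007, 0.0006, -0.4
```

View pics/w21b.png

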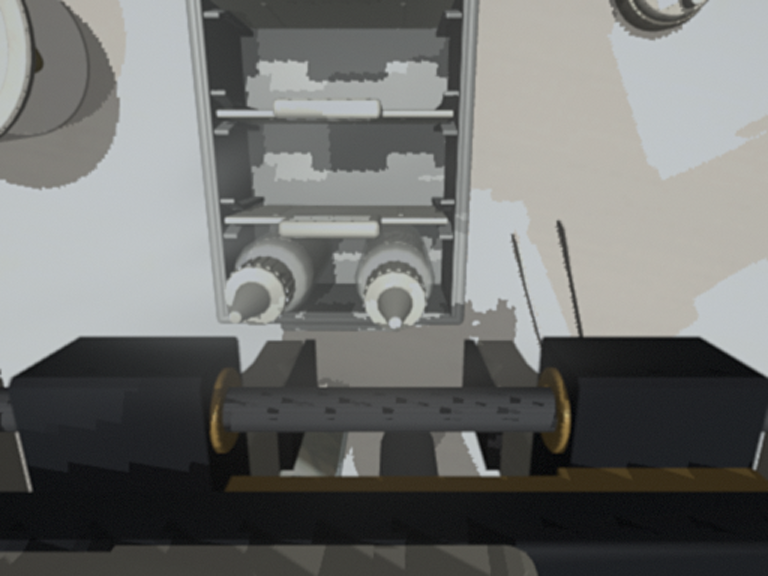

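```bash
python3 - <<'E'
from h import *
st()
plan([504.3,278.2,195],4.222,-0.4,36)
E
```

```text
t 33.22 tcp [469.6 105.6 239.7] yaw -2.9428 xax [ 0.0047  0.0027 -1.    ] F [ 0.9  0.3 -1.7] w 55.9 j [ 0.63  0.04 -0.42  0.   -1.1  -0.43]
from [469.6 105.6 239.7] yaw -2.943 w [-0.882 -0.006 -0.001] rows 8
0.0057, -0.0203, -0.0085, -0.1102, -0.0007, -0.0001, -0.4
0.0057, -0.0192, -0.0107, -0.1102, -0.0007, -0.0001, -0.4
0.0057, -0.0179, -0.0127, -0.1102, -0.0007, -0.0001, -0.4
0.0056, -0.0164, -0.0146, -0.1102, -0.0007, -0.0001, -0.4
0.0056, -0.0147, -0.0163, -0.1102, -0.0007, -0.0001, -0.4
0.0056, -0.0128, -0.0179, -0.1102, -0.0007, -0.0001, -0.4
0.0056, -0.0108, -0.0192, -0.1102, -0.0007, -0.0001, -0.4
0.0056, -0.0086, -0.0202, -0.1102, -0.0007, -0.0001, -0.4
```

Request:
drive_tool(steps=[0.003,-0.02,-0.0085,-0.11,0,0,-0.4,0.004,-0.019,-0.011,-0.11,0,0,-0.4,0.005,-0.018,-0.0127,-0.11,0,0,-0.4,0.006,-0.0164,-0.0146,-0.11,0,0,-0.4,0.006,-0.0147,-0.0163,-0.11,0,0,-0.4])

```text
time: 33.63
tcp_pos: [490.1, 213.1, 212.0]
tcp_rot: [-0.26, -0.657, -0.26, 0.658]
force: [0.1, 0.3, -0.4]
grip_width: 61.3
```

Request:
drive_tool(steps=[0.006,-0.0128,-0.018,-0.11,0,0,-0.4,0.006,-0.0108,-0.0192,-0.11,0,0,-0.4,0.006,-0.0086,-0.02,-0.11,0,0,-0.4,0,0,0,0,0,0,-0.4,0,0,0,0,0,0,-0.4])

```text
time: 34.05
tcp_pos: [502.8, 277.2, 193.3]
tcp_rot: [-0.363, -0.606, -0.363, 0.608]
force: [0.9, -0.9, 0.4]
grip_width: 60.8
```

```bash
python3 - <<'E'
from h import *
st(); shot("w22")
plan([504.3,278.2,113],4.222,-0.4,25)
E
```

```text
t 34.05 tcp [502.8 277.2 193.3] yaw -2.0629 xax [-0.0021 -0.002  -1.    ] F [ 0.9 -0.9  0.4] w 60.8 j [ 0.84  0.24 -0.29 -0.   -1.04  0.23]
from [502.8 276.6 193.9] yaw -2.064 w [-0.003  0.002  0.001] rows 4
0.0202, 0.0001, -0.0006, -0.0008, 0.0005, 0.0002, -0.4
0.0202, 0.0001, -0.0006, -0.0008, 0.0005, 0.0002, -0.4
0.0202, 0.0001, -0.0005, -0.0008, 0.0005, 0.0002, -0.4
0.0202, 0.0001, -0.0005, -0.0008, 0.0005, 0.0002, -0.4
```

View pics/w22b.png

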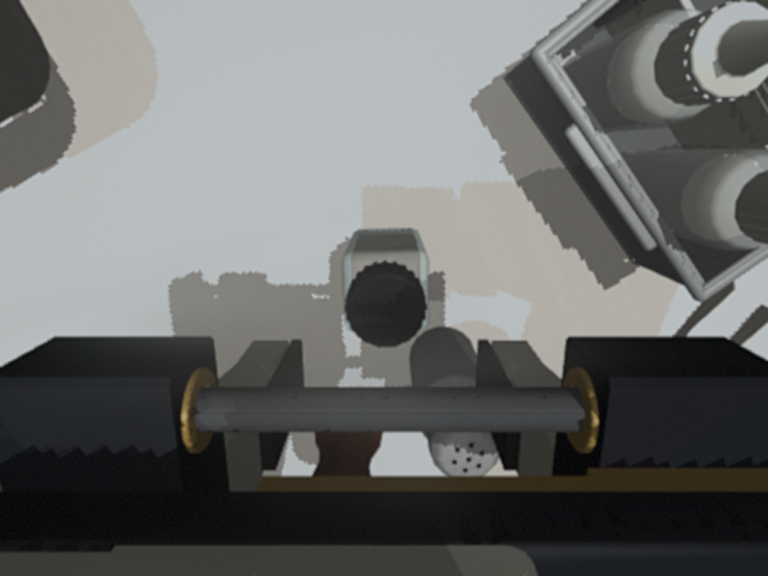

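```bash
python3 - <<'E'
from h import *
i=pickle.load(open("w22.pkl","rb"));print(onz("wrist",(386/1.5,304/1.5),111,i).round(1))
E
```

```text
[507.7 275.4 111. ]
```

Request:
drive_tool(steps=[0.024,0.001,-0.001,0,0,0,-0.4,0.024,0.001,-0.001,0,0,0,-0.4,0.024,0,0,0,0,0,-0.4,0.0085,0,0,0,0,0,-0.4,0,0,0,0,0,0,-0.4])

```text
time: 34.52
tcp_pos: [504.9, 275.9, 112.6]
tcp_rot: [-0.363, -0.606, -0.362, 0.609]
force: [0.3, 0.1, -0.1]
grip_width: 61.4
```

Request:
drive_tool(steps=[0,0,0,0,0,0,1,0,0,0,0,0,0,1,0,0,0,0,0,0,1,0,0,0,0,0,0,1,0,0,0,0,0,0,1])

```text
time: 34.93
tcp_pos: [506.5, 277.9, 115.7]
tcp_rot: [0.363, 0.607, 0.363, -0.606]
force: [0.0, -0.7, 4.0]
grip_width: 37.0
```

Request:
drive_tool(steps=[-0.025,0,0,0,0,0,1,-0.038,0,0,0,0,0,1,-0.038,0,0,0,0,0,1,-0.038,0,0,0,0,0,1,-0.038,0,0,0,0,0,1])

```text
time: 35.35
tcp_pos: [505.6, 277.4, 293.6]
tcp_rot: [-0.363, -0.607, -0.363, 0.607]
force: [1.2, 0.8, -2.0]
grip_width: 37.4
```

Request:
drive_tool(steps=[-0.015,0,0,0,0,0,1,0,0,0,0,0,0,1,0,0,0,0,0,0,1])

```text
time: 35.6
tcp_pos: [505.9, 277.8, 307.3]
tcp_rot: [0.363, 0.607, 0.363, -0.606]
force: [0.4, 0.9, -2.6]
grip_width: 37.2
```

```bash
python3 - <<'E'
from h import *
st()
plan([516,51.1,308],3.3396,1,34)
E
```

```text
t 35.6 tcp [505.9 277.8 307.3] yaw -2.0633 xax [ 9.0e-04  1.9e-03 -1.0e+00] F [ 0.4  0.9 -2.6] w 37.2 j [ 0.84  0.17 -0.12 -0.   -1.28  0.24]
from [505.9 277.8 307.3] yaw -2.063 w [ 0.88  -0.002  0.001] rows 8
-0.0001, 0.0145, 0.0244, 0.1100, -0.0002, 0.0001, 1
-0.0001, 0.0171, 0.0226, 0.1100, -0.0002, 0.0001, 1
-0.0001, 0.0195, 0.0206, 0.1100, -0.0002, 0.0001, 1
-0.0001, 0.0216, 0.0184, 0.1100, -0.0002, 0.0001, 1
-0.0001, 0.0235, 0.0159, 0.1100, -0.0002, 0.0001, 1
-0.0001, 0.0251, 0.0132, 0.1100, -0.0002, 0.0001, 1
-0.0001, 0.0264, 0.0104, 0.1100, -0.0002, 0.0001, 1
-0.0001, 0.0274, 0.0074, 0.1100, -0.0002, 0.0001, 1
```

Request:
drive_tool(steps=[0,0.0145,0.0244,0.11,0,0,1,0,0.017,0.0226,0.11,0,0,1,0,0.0195,0.0206,0.11,0,0,1,0,0.0216,0.0184,0.11,0,0,1,0,0.0235,0.016,0.11,0,0,1])

```text
time: 36.02
tcp_pos: [511.1, 134.5, 304.4]
tcp_rot: [-0.183, -0.682, -0.183, 0.684]
force: [-0.3, -0.3, -2.5]
grip_width: 37.3
```

Request:
drive_tool(steps=[0,0.025,0.0132,0.11,0,0,1,0,0.0264,0.0104,0.11,0,0,1,0,0.0274,0.0074,0.11,0,0,1,0,0,0,0,0,0,1,0,0,0,0,0,0,1])

```text
time: 36.43
tcp_pos: [515.0, 49.6, 304.7]
tcp_rot: [-0.069, -0.703, -0.069, 0.705]
force: [0.3, 0.3, -1.9]
grip_width: 37.4
```

```bash
python3 - <<'E'
from h import *
st(); shot("w23")
plan([516,51.1,160],3.3396,1,34)
E
```

```text
t 36.43 tcp [515.   49.6 304.7] yaw -2.9455 xax [-3.e-03 -8.e-04 -1.e+00] F [ 0.3  0.3 -1.9] w 37.4 j [ 0.48  0.07 -0.24 -0.   -1.26 -0.28]
from [515.2  50.4 305. ] yaw -2.944 w [-0.     0.003 -0.   ] rows 5
0.0290, -0.0001, -0.0002, -0.0000, 0.0005, -0.0000, 1
0.0290, -0.0001, -0.0002, -0.0000, 0.0005, -0.0000, 1
0.0290, -0.0001, -0.0002, -0.0000, 0.0005, -0.0000, 1
0.0290, -0.0001, -0.0002, -0.0000, 0.0005, -0.0000, 1
0.0290, -0.0001, -0.0002, -0.0000, 0.0005, -0.0000, 1
```

View pics/w23b.png

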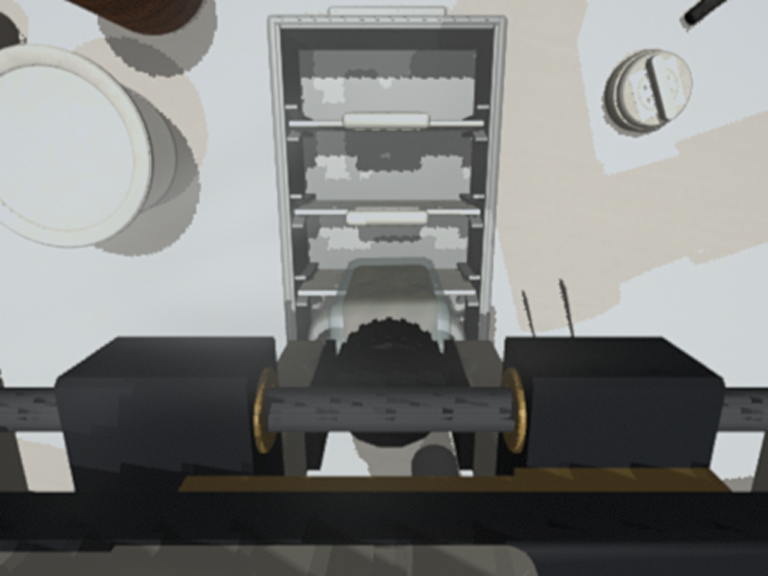

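Request:
drive_tool(steps=[0.02,0,0,0,0,0,1,0.02,0,0,0,0,0,1,0.02,0,0,0,0,0,1,0,0,0,0,0,0,1,0,0,0,0,0,0,1])

```text
time: 36.9
tcp_pos: [515.2, 51.5, 245.4]
tcp_rot: [-0.071, -0.702, -0.07, 0.705]
force: [1.0, 0.4, -0.8]
grip_width: 37.6
```

```bash
python3 - <<'E'
from h import *
st(); shot("w24")
plan([516,51.1,128],3.3396,1,34)
E
```

```text
t 36.9 tcp [515.2  51.5 245.4] yaw -2.9413 xax [-0.0031 -0.0016 -1.    ] F [ 1.   0.4 -0.8] w 37.6 j [ 0.48  0.11 -0.34 -0.   -1.13 -0.28]
from [516.1  51.6 246.8] yaw -2.941 w [ 0.002  0.001 -0.001] rows 4
0.0297, 0.0001, 0.0000, 0.0005, 0.0002, -0.0002, 1
0.0297, 0.0001, 0.0000, 0.0005, 0.0002, -0.0002, 1
0.0297, 0.0001, 0.0000, 0.0005, 0.0002, -0.0002, 1
0.0297, 0.0001, 0.0000, 0.0005, 0.0002, -0.0002, 1
```

View pics/w24b.png

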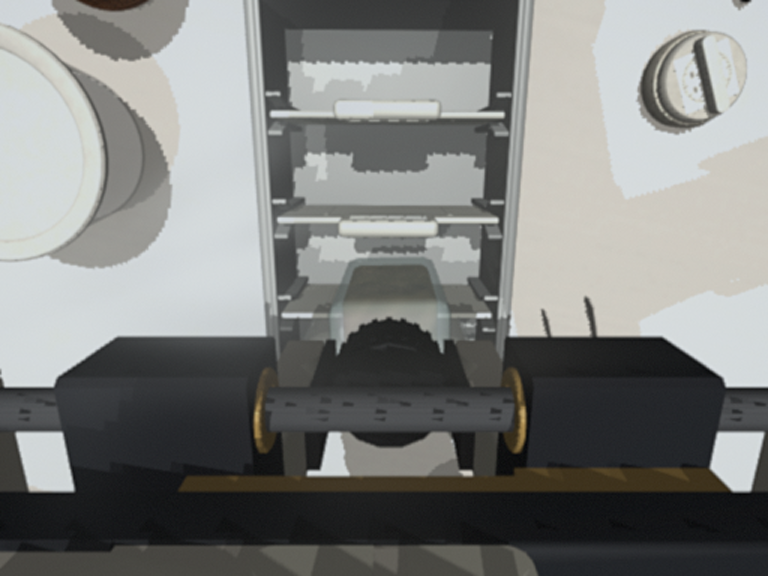

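```bash
python3 - <<'E'
from h import *
i=pickle.load(open("w24.pkl","rb"))
v=np.array([-.1967,.9805])
for r in (257,260): print((onz("wrist",(390/1.5,r/1.5),130,i)[:2]-[522.2,19.3])@v)
# divider2 tab top near: rows 220/235 col 388 z=113 ; divider1 plate?
for r in (219,236): print("tab2",(onz("wrist",(388/1.5,r/1.5),113,i)[:2]-[522.2,19.3])@v)
E
```

```text
12.355383659719687
13.963288973185465
tab2 -5.250385468059623
tab2 4.149037242573099
```

Request:
drive_tool(steps=[0.02,0.0025,0,0,0,0,1,0.02,0,0,0,0,0,1,0.02,0,0,0,0,0,1,0.02,0,0,0,0,0,1,0,0,0,0,0,0,1])

```text
time: 37.37
tcp_pos: [515.1, 48.6, 164.4]
tcp_rot: [-0.07, -0.702, -0.07, 0.705]
force: [-1.2, 0.1, -1.6]
grip_width: 37.4
```

Request:
drive_tool(steps=[0.02,0,0,0,0,0,1,0.015,0,0,0,0,0,1,0,0,0,0,0,0,1,0,0,0,0,0,0,1,0,0,0,0,0,0,1])

```text
time: 37.78
tcp_pos: [517.6, 49.1, 133.5]
tcp_rot: [0.07, 0.704, 0.07, -0.703]
force: [0.7, 0.1, -1.6]
grip_width: 36.9
```

```bash
python3 - <<'E'
from h import *
st(); shot("w25")
E
```

```text
t 37.78 tcp [517.6  49.1 133.5] yaw -2.9423 xax [ 2.3e-03  5.0e-04 -1.0e+00] F [ 0.7  0.1 -1.6] w 36.9 j [ 0.47  0.22 -0.49  0.   -0.86 -0.27]
```

View pics/w25b.png

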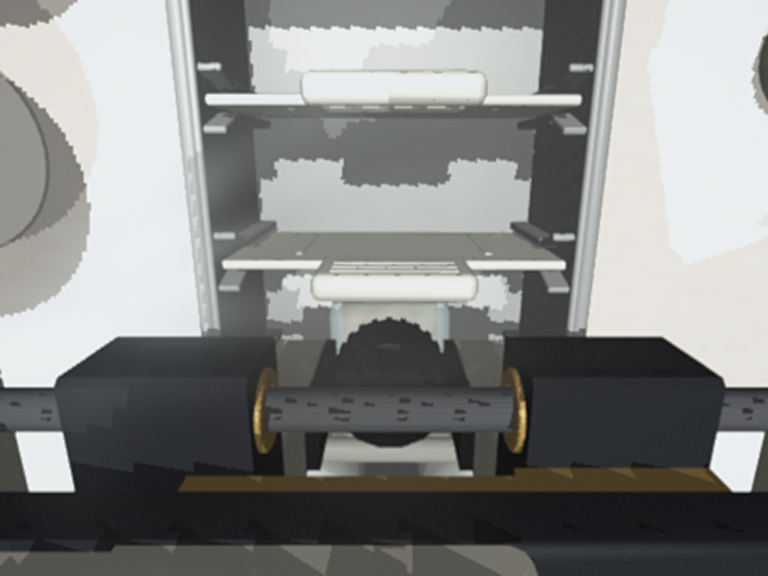

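Jar is going in freely without contact; lower the remaining 13 mm.

Request:
drive_tool(steps=[0.006,0,0,0,0,0,1,0.004,0,0,0,0,0,1,0,0,0,0,0,0,1,0,0,0,0,0,0,1])

```text
time: 38.17
tcp_pos: [516.2, 48.5, 121.4]
tcp_rot: [-0.07, -0.703, -0.07, 0.704]
force: [0.5, -0.3, -2.1]
grip_width: 37.1
```

Request:
drive_tool(steps=[0.004,0,0,0,0,0,1,0,0,0,0,0,0,1,0,0,0,0,0,0,1])

```text
time: 38.42
tcp_pos: [517.6, 48.6, 120.1]
tcp_rot: [0.071, 0.705, 0.07, -0.703]
force: [-6.1, -0.9, 19.9]
grip_width: 37.4
```

Request:
drive_tool(steps=[-0.001,0,0,0,0,0,0.1,0,0,0,0,0,0,-0.1,0,0,0,0,0,0,-0.3,0,0,0,0,0,0,-0.3,-0.02,0,0,0,0,0,-0.3])

```text
time: 38.83
tcp_pos: [514.3, 47.9, 135.4]
tcp_rot: [-0.07, -0.701, -0.069, 0.706]
force: [-0.7, 1.6, -0.0]
grip_width: 55.9
```

Request:
drive_tool(steps=[-0.03,0,0,0,0,0,-0.3,-0.038,0,0,0,0,0,-0.3,-0.038,0,0,0,0,0,-0.3,0,0,0,0,0,0,-0.3])

```text
time: 39.17
tcp_pos: [520.0, 49.3, 252.1]
tcp_rot: [0.07, 0.707, 0.071, -0.7]
force: [2.5, 0.1, 1.4]
grip_width: 56.9
```

```bash
python3 - <<'E'
from h import *
st(); shot("w26")
plan([422.4,277,235],3.3396,-0.3,36)
E
```

```text
t 39.17 tcp [520.   49.3 252.1] yaw -2.9418 xax [ 0.0109  0.0024 -0.9999] F [2.5 0.1 1.4] w 56.9 j [ 0.47  0.1  -0.33  0.   -1.13 -0.27]
from [518.6  49.3 248.7] yaw -2.943 w [ 0.001 -0.008  0.001] rows 7
0.0019, -0.0346, 0.0071, 0.0001, -0.0011, 0.0002, -0.3
0.0019, -0.0346, 0.0071, 0.0001, -0.0011, 0.0002, -0.3
0.0019, -0.0346, 0.0071, 0.0001, -0.0011, 0.0002, -0.3
0.0019, -0.0346, 0.0071, 0.0001, -0.0011, 0.0002, -0.3
0.0019, -0.0346, 0.0071, 0.0001, -0.0011, 0.0002, -0.3
0.0020, -0.0346, 0.0071, 0.0001, -0.0011, 0.0002, -0.3
0.0020, -0.0346, 0.0071, 0.0001, -0.0011, 0.0002, -0.3
```

View pics/w26b.png

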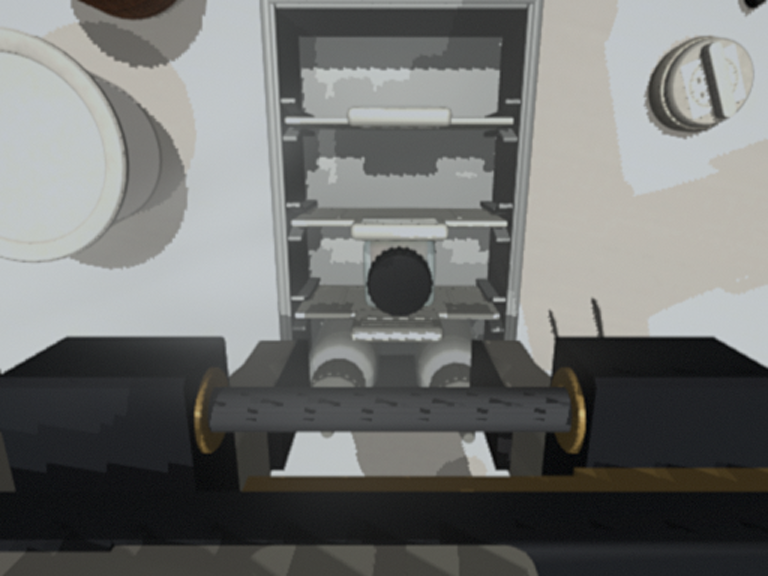

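Request:
drive_tool(steps=[0,-0.0346,0.007,0,0,0,-0.3,0,-0.0346,0.007,0,0,0,-0.3,0,-0.0346,0.007,0,0,0,-0.3,0.005,-0.0346,0.007,0,0,0,-0.3,0.02,-0.034,0.007,0,0,0,-0.3])

```text
time: 39.63
tcp_pos: [448.4, 212.9, 221.2]
tcp_rot: [0.069, 0.705, 0.071, -0.702]
force: [1.7, 1.5, 1.1]
grip_width: 56.7
```

Request:
drive_tool(steps=[0.02,-0.034,0.007,0,0,0,-0.3,0.02,-0.033,0.007,0,0,0,-0.3,0,0,0,0,0,0,-0.3,0,0,0,0,0,0,-0.3])

```text
time: 39.97
tcp_pos: [419.7, 274.2, 177.5]
tcp_rot: [-0.072, -0.703, -0.07, 0.705]
force: [-0.1, 0.4, 1.0]
grip_width: 56.8
```

```bash
python3 - <<'E'
from h import *
st(); shot("w27")
plan([422.4,277,115],3.3396,-0.3,25)
E
```

```text
t 39.97 tcp [419.7 274.2 177.5] yaw -2.9401 xax [-0.0025 -0.0032 -1.    ] F [-0.1  0.4  1. ] w 56.8 j [ 0.97  0.14 -0.47 -0.   -0.97 -0.77]
from [420.6 273.7 178.5] yaw -2.941 w [ 0.002  0.002 -0.002] rows 3
0.0212, -0.0010, -0.0009, 0.0008, 0.0006, -0.0006, -0.3
0.0212, -0.0010, -0.0008, 0.0008, 0.0006, -0.0006, -0.3
0.0212, -0.0010, -0.0008, 0.0008, 0.0006, -0.0006, -0.3
```

View pics/w27b.png

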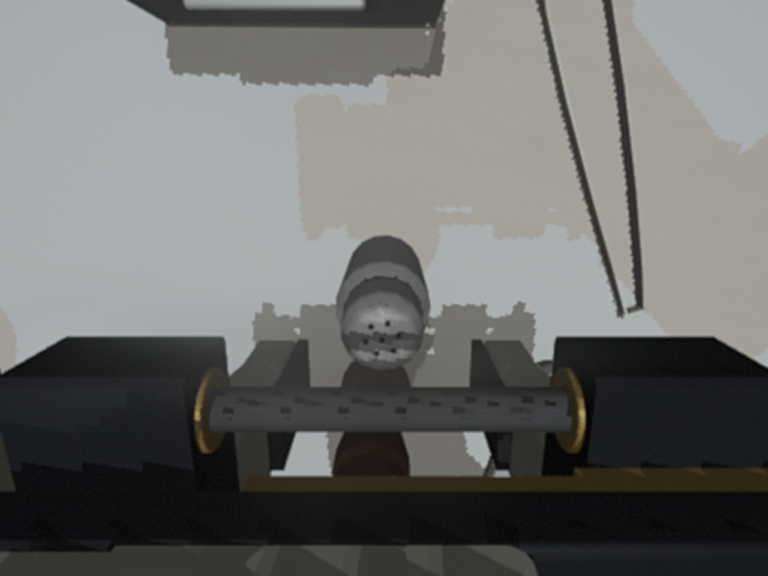

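```bash
python3 - <<'E'
from h import *
i=pickle.load(open("w27.pkl","rb"));print(onz("wrist",(383/1.5,338/1.5),121,i).round(1))
E
```

```text
[422.3 276.1 121. ]
```

Request:
drive_tool(steps=[0.022,-0.0015,-0.0015,0,0,0,-0.3,0.022,-0.0015,-0.001,0,0,0,-0.3,0.019,0,0,0,0,0,-0.3,0,0,0,0,0,0,-0.3,0,0,0,0,0,0,0])

```text
time: 40.43
tcp_pos: [423.4, 275.9, 116.5]
tcp_rot: [-0.07, -0.703, -0.069, 0.704]
force: [1.3, 0.6, 0.5]
grip_width: 53.4
```

Request:
drive_tool(steps=[0,0,0,0,0,0,1,0,0,0,0,0,0,1,0,0,0,0,0,0,1,0,0,0,0,0,0,1,0,0,0,0,0,0,1])

```text
time: 40.85
tcp_pos: [423.4, 277.5, 117.8]
tcp_rot: [0.07, 0.704, 0.071, -0.703]
force: [-0.6, 0.3, 7.1]
grip_width: 36.1
```

Request:
drive_tool(steps=[-0.025,0,0,0,0,0,1,-0.038,0,0,0,0,0,1,-0.038,0,0,0,0,0,1,-0.038,0,0,0,0,0,1,-0.038,0,0,0,0,0,1])

```text
time: 41.27
tcp_pos: [422.4, 276.5, 295.5]
tcp_rot: [-0.07, -0.703, -0.07, 0.704]
force: [0.6, -0.2, -3.7]
grip_width: 35.4
```

Request:
drive_tool(steps=[-0.02,0,0,0,0,0,1,0,0,0,0,0,0,1,0,0,0,0,0,0,1])

```text
time: 41.52
tcp_pos: [422.8, 277.3, 314.4]
tcp_rot: [0.069, 0.704, 0.071, -0.703]
force: [-1.4, -0.0, -4.2]
grip_width: 36.1
```

```bash
python3 - <<'E'
from h import *
st()
plan([528.2,-9.7,314],3.3396,1,36)
E
```

```text
t 41.52 tcp [422.8 277.3 314.4] yaw -2.9431 xax [ 9.0e-04  2.4e-03 -1.0e+00] F [-1.4 -0.  -4.2] w 36.1 j [ 0.97  0.04 -0.25 -0.   -1.28 -0.77]
from [422.8 277.3 314.4] yaw -2.943 w [ 0.    -0.001  0.002] rows 9
-0.0000, 0.0336, -0.0052, 0.0001, -0.0002, 0.0002, 1
-0.0000, 0.0336, -0.0052, 0.0001, -0.0002, 0.0002, 1
-0.0000, 0.0336, -0.0052, 0.0001, -0.0002, 0.0002, 1
0.0000, 0.0336, -0.0052, 0.0001, -0.0002, 0.0002, 1
0.0000, 0.0336, -0.0052, 0.0001, -0.0002, 0.0002, 1
0.0000, 0.0336, -0.0052, 0.0001, -0.0002, 0.0002, 1
0.0000, 0.0336, -0.0052, 0.0001, -0.0002, 0.0002, 1
0.0000, 0.0336, -0.0052, 0.0001, -0.0002, 0.0002, 1
0.0000, 0.0336, -0.0052, 0.0001, -0.0002, 0.0002, 1
```

Request:
drive_tool(steps=[0,0.0336,-0.0052,0,0,0,1,0,0.0336,-0.0052,0,0,0,1,0,0.0336,-0.0052,0,0,0,1,0,0.0336,-0.0052,0,0,0,1,0,0.0336,-0.0052,0,0,0,1])

```text
time: 41.93
tcp_pos: [480.8, 115.8, 311.5]
tcp_rot: [-0.071, -0.702, -0.07, 0.705]
force: [1.3, 0.6, -2.5]
grip_width: 35.6
```

Request:
drive_tool(steps=[0,0.0336,-0.0052,0,0,0,1,0,0.0336,-0.0052,0,0,0,1,0,0.0336,-0.0052,0,0,0,1,0,0.0336,-0.0052,0,0,0,1,0,0,0,0,0,0,1])

```text
time: 42.35
tcp_pos: [528.6, -14.6, 311.0]
tcp_rot: [-0.069, -0.702, -0.068, 0.705]
force: [0.4, 1.0, -2.3]
grip_width: 35.7
```

Request:
drive_tool(steps=[0.02,0,0,0,0,0,1,0.025,0,0,0,0,0,1,0.02,0,0,0,0,0,1,0,0,0,0,0,0,1,0,0,0,0,0,0,1])

```text
time: 42.77
tcp_pos: [527.3, -10.5, 246.7]
tcp_rot: [-0.07, -0.702, -0.07, 0.705]
force: [-0.0, 0.2, -1.9]
grip_width: 35.9
```

```bash
python3 - <<'E'
from h import *
st(); shot("w28")
plan([528.2,-9.7,130],3.3396,1,34)
E
```

```text
t 42.77 tcp [527.3 -10.5 246.7] yaw -2.9432 xax [-0.0046 -0.0015 -1.    ] F [-0.   0.2 -1.9] w 35.9 j [ 0.35  0.12 -0.32 -0.   -1.14 -0.15]
from [528.4 -10.3 248.2] yaw -2.943 w [ 0.001  0.002 -0.001] rows 4
0.0296, -0.0002, -0.0000, 0.0002, 0.0004, -0.0002, 1
0.0296, -0.0002, -0.0000, 0.0002, 0.0004, -0.0002, 1
0.0296, -0.0002, -0.0000, 0.0002, 0.0004, -0.0002, 1
0.0296, -0.0002, -0.0000, 0.0002, 0.0004, -0.0002, 1
```

View pics/w28b.png

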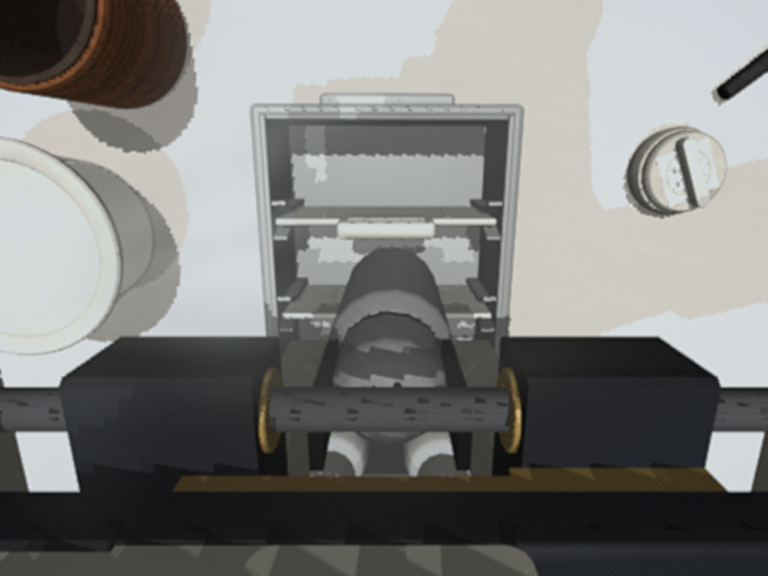

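Request:
drive_tool(steps=[0.03,-0.0005,0,0,0,0,1,0.03,0,0,0,0,0,1,0.03,0,0,0,0,0,1,0.025,0,0,0,0,0,1,0,0,0,0,0,0,1])

```text
time: 43.23
tcp_pos: [526.2, -9.9, 130.1]
tcp_rot: [-0.07, -0.701, -0.07, 0.706]
force: [-1.0, -0.2, -2.5]
grip_width: 35.7
```

Request:
drive_tool(steps=[0.005,0,0,0,0,0,1,0.003,0,0,0,0,0,1,0,0,0,0,0,0,1,0,0,0,0,0,0,1])

```text
time: 43.57
tcp_pos: [529.4, -9.4, 127.1]
tcp_rot: [0.07, 0.705, 0.07, -0.703]
force: [-0.4, 0.4, -2.5]
grip_width: 35.9
```

Request:
drive_tool(steps=[0.004,0,0,0,0,0,1,0.002,0,0,0,0,0,1,0,0,0,0,0,0,1,0,0,0,0,0,0,1])

```text
time: 43.9
tcp_pos: [529.9, -9.9, 122.6]
tcp_rot: [0.071, 0.705, 0.07, -0.702]
force: [-4.9, -2.3, 18.4]
grip_width: 35.8
```

Request:
drive_tool(steps=[-0.001,0,0,0,0,0,0.1,0,0,0,0,0,0,-0.1,0,0,0,0,0,0,-0.3,0,0,0,0,0,0,-0.3,-0.02,0,0,0,0,0,-0.3])

```text
time: 44.32
tcp_pos: [526.2, -10.1, 137.4]
tcp_rot: [-0.07, -0.701, -0.07, 0.706]
force: [1.1, -0.7, -0.4]
grip_width: 56.0
```

Request:
drive_tool(steps=[-0.03,0,0,0,0,0,-0.3,-0.038,0,0,0,0,0,-0.3,-0.038,0,0,0,0,0,-0.3,0,0,0,0,0,0,-0.3])

```text
time: 44.65
tcp_pos: [532.0, -9.4, 254.3]
tcp_rot: [0.07, 0.708, 0.071, -0.7]
force: [1.8, -0.0, 0.5]
grip_width: 57.1
```

```bash
python3 - <<'E'
from h import *
st(); shot("w29")
plan([415,355.5,245],3.3396,-0.3,37)
E
```

```text
t 44.65 tcp [532.   -9.4 254.3] yaw -2.9418 xax [ 0.0113  0.0012 -0.9999] F [ 1.8 -0.   0.5] w 57.1 j [ 0.35  0.11 -0.31  0.   -1.14 -0.15]
from [530.6  -9.2 250.8] yaw -2.943 w [ 0.001 -0.008  0.   ] rows 11
0.0005, -0.0346, 0.0038, 0.0001, -0.0007, 0.0000, -0.3
0.0005, -0.0346, 0.0038, 0.0001, -0.0007, 0.0000, -0.3
0.0005, -0.0346, 0.0038, 0.0001, -0.0007, 0.0000, -0.3
0.0005, -0.0346, 0.0038, 0.0001, -0.0007, 0.0000, -0.3
0.0005, -0.0346, 0.0038, 0.0001, -0.0007, 0.0000, -0.3
0.0005, -0.0346, 0.0038, 0.0001, -0.0007, 0.0000, -0.3
0.0005, -0.0346, 0.0038, 0.0001, -0.0007, 0.0000, -0.3
0.0005, -0.0346, 0.0038, 0.0001, -0.0007, 0.0000, -0.3
0.0005, -0.0346, 0.0038, 0.0001, -0.0007, 0.0000, -0.3
0.0005, -0.0346, 0.0038, 0.0001, -0.0007, 0.0000, -0.3
0.0005, -0.0346, 0.0038, 0.0001, -0.0007, 0.0000, -0.3
```

View pics/w29b.png

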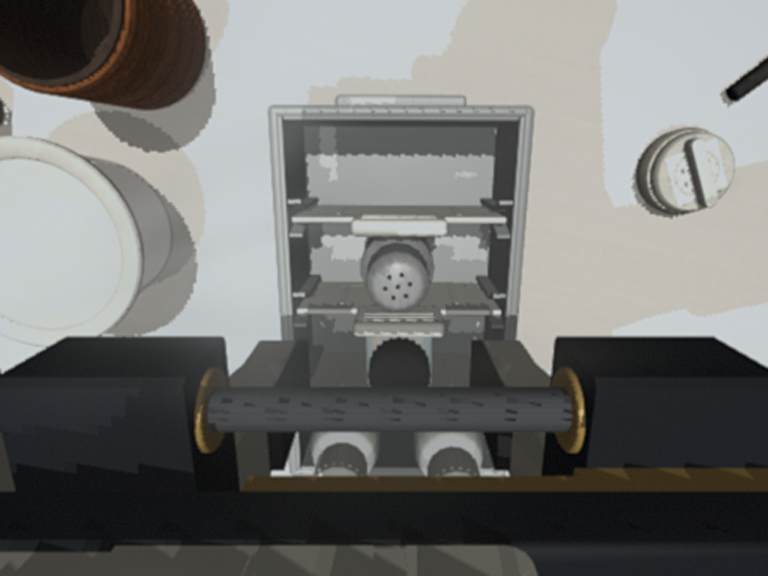

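Request:
drive_tool(steps=[0,-0.0346,0.0038,0,0,0,-0.3,0,-0.0346,0.0038,0,0,0,-0.3,0,-0.0346,0.0038,0,0,0,-0.3,0,-0.0346,0.0038,0,0,0,-0.3,0,-0.0346,0.0038,0,0,0,-0.3])

```text
time: 45.12
tcp_pos: [474.6, 157.3, 245.8]
tcp_rot: [-0.07, -0.703, -0.07, 0.704]
force: [0.4, 0.7, -0.8]
grip_width: 56.8
```

Request:
drive_tool(steps=[0,-0.0346,0.0038,0,0,0,-0.3,0,-0.0346,0.0038,0,0,0,-0.3,0.01,-0.0346,0.0038,0,0,0,-0.3,0.01,-0.0346,0.0038,0,0,0,-0.3,0.01,-0.0346,0.0038,0,0,0,-0.3])

```text
time: 45.53
tcp_pos: [421.8, 323.4, 215.5]
tcp_rot: [-0.07, -0.703, -0.07, 0.704]
force: [0.8, 0.3, 0.3]
grip_width: 57.0
```

Request:
drive_tool(steps=[0.01,-0.034,0.0038,0,0,0,-0.3,0,0,0,0,0,0,-0.3,0,0,0,0,0,0,-0.3])

```text
time: 45.78
tcp_pos: [411.3, 355.6, 204.6]
tcp_rot: [-0.072, -0.703, -0.07, 0.704]
force: [0.3, -0.6, -1.8]
grip_width: 57.1
```

```bash
python3 - <<'E'
from h import *
st(); shot("w30")
plan([415,355.5,136],3.3396,-0.3,25)
E
```

```text
t 45.78 tcp [411.3 355.6 204.6] yaw -2.9405 xax [-0.0018 -0.0028 -1.    ] F [ 0.3 -0.6 -1.8] w 57.1 j [ 1.07  0.18 -0.34 -0.   -1.05 -0.87]
from [411.8 354.7 205.2] yaw -2.942 w [ 0.002  0.002 -0.002] rows 3
0.0231, -0.0001, -0.0011, 0.0006, 0.0006, -0.0006, -0.3
0.0231, -0.0001, -0.0011, 0.0006, 0.0006, -0.0006, -0.3
0.0231, -0.0001, -0.0011, 0.0006, 0.0006, -0.0006, -0.3
```

View pics/w30b.png

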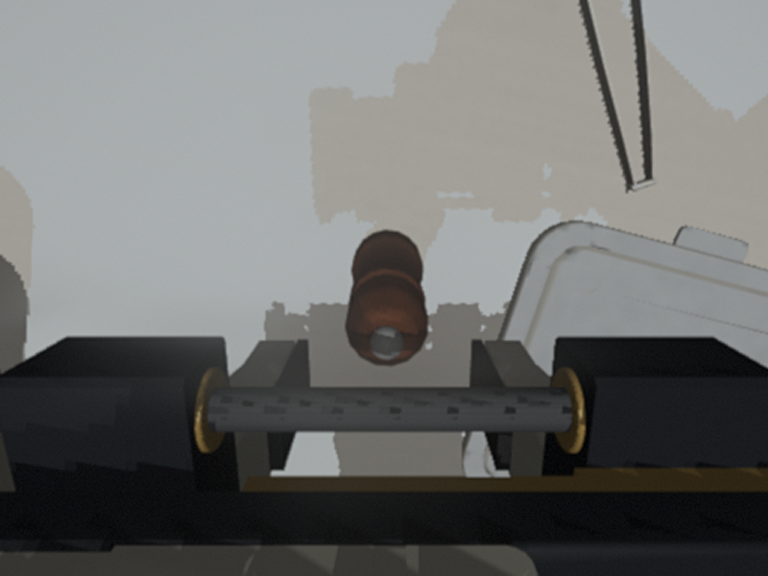

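```bash
python3 - <<'E'
from h import *
i=pickle.load(open("w30.pkl","rb"));print(onz("wrist",(386/1.5,343/1.5),159,i).round(1))
E
```

```text
[413.1 355.  159. ]
```

Request:
drive_tool(steps=[0.024,0,-0.001,0,0,0,-0.3,0.024,0,-0.001,0,0,0,-0.3,0.021,0,0,0,0,0,-0.3,0,0,0,0,0,0,-0.3,0,0,0,0,0,0,0])

```text
time: 46.25
tcp_pos: [414.7, 353.6, 137.2]
tcp_rot: [-0.07, -0.703, -0.069, 0.704]
force: [0.4, 0.6, 1.1]
grip_width: 53.9
```

Request:
drive_tool(steps=[0,0,0,0,0,0,1,0,0,0,0,0,0,1,0,0,0,0,0,0,1,0,0,0,0,0,0,1,0,0,0,0,0,0,1])

```text
time: 46.67
tcp_pos: [414.9, 355.6, 139.1]
tcp_rot: [0.07, 0.704, 0.071, -0.703]
force: [-1.5, -1.1, 6.1]
grip_width: 37.2
```

Request:
drive_tool(steps=[-0.025,0,0,0,0,0,1,-0.038,0,0,0,0,0,1,-0.038,0,0,0,0,0,1,-0.038,0,0,0,0,0,1,-0.038,0,0,0,0,0,1])

```text
time: 47.08
tcp_pos: [414.0, 354.5, 316.7]
tcp_rot: [-0.07, -0.704, -0.07, 0.704]
force: [0.7, 1.8, -2.0]
grip_width: 37.1
```

Request:
drive_tool(steps=[-0.018,0,0,0,0,0,1,0,0,0,0,0,0,1,0,0,0,0,0,0,1])

```text
time: 47.33
tcp_pos: [414.3, 355.2, 333.6]
tcp_rot: [0.069, 0.704, 0.071, -0.703]
force: [-0.3, 0.1, -2.2]
grip_width: 37.0
```

```bash
python3 - <<'E'
from h import *
st()
plan([540.4,-70.5,332],3.3396,1,37)
E
```

```text
t 47.33 tcp [414.3 355.2 333.6] yaw -2.9431 xax [ 8.0e-04  2.5e-03 -1.0e+00] F [-0.3  0.1 -2.2] w 37.0 j [ 1.07  0.1  -0.14 -0.   -1.33 -0.87]
from [414.3 355.2 333.6] yaw -2.943 w [ 0.    -0.001  0.002] rows 12
0.0001, 0.0369, -0.0033, 0.0000, -0.0001, 0.0002, 1
0.0001, 0.0369, -0.0033, 0.0000, -0.0001, 0.0002, 1
0.0001, 0.0369, -0.0033, 0.0000, -0.0001, 0.0002, 1
0.0001, 0.0369, -0.0033, 0.0000, -0.0001, 0.0002, 1
0.0001, 0.0368, -0.0033, 0.0000, -0.0001, 0.0002, 1
0.0001, 0.0368, -0.0033, 0.0000, -0.0001, 0.0002, 1
0.0001, 0.0368, -0.0033, 0.0000, -0.0001, 0.0002, 1
0.0001, 0.0368, -0.0033, 0.0000, -0.0001, 0.0002, 1
0.0001, 0.0368, -0.0033, 0.0000, -0.0001, 0.0002, 1
0.0001, 0.0368, -0.0033, 0.0000, -0.0001, 0.0002, 1
0.0001, 0.0368, -0.0033, 0.0000, -0.0001, 0.0002, 1
0.0001, 0.0368, -0.0033, 0.0000, -0.0001, 0.0002, 1
```

Request:
drive_tool(steps=[0,0.036,-0.0033,0,0,0,1,0,0.037,-0.0033,0,0,0,1,0,0.037,-0.0033,0,0,0,1,0,0.037,-0.0033,0,0,0,1,0,0.037,-0.0033,0,0,0,1])

```text
time: 47.75
tcp_pos: [466.2, 175.9, 330.7]
tcp_rot: [-0.071, -0.703, -0.07, 0.705]
force: [0.2, -0.2, -2.0]
grip_width: 37.0
```

Request:
drive_tool(steps=[0,0.037,-0.0033,0,0,0,1,0,0.037,-0.0033,0,0,0,1,0,0.037,-0.0033,0,0,0,1,0,0.037,-0.0033,0,0,0,1,0,0.037,-0.0033,0,0,0,1])

```text
time: 48.17
tcp_pos: [518.8, -2.1, 330.8]
tcp_rot: [-0.07, -0.703, -0.07, 0.705]
force: [1.0, 0.8, -1.0]
grip_width: 37.1
```

Request:
drive_tool(steps=[0,0.037,-0.0033,0,0,0,1,0,0.036,-0.0033,0,0,0,1,0,0,0,0,0,0,1,0,0,0,0,0,0,1,0,0,0,0,0,0,1])

```text
time: 48.58
tcp_pos: [539.7, -70.7, 330.8]
tcp_rot: [-0.069, -0.703, -0.07, 0.705]
force: [-0.1, -0.2, -1.7]
grip_width: 37.0
```

Request:
drive_tool(steps=[0.025,0,0,0,0,0,1,0.025,0,0,0,0,0,1,0.015,0,0,0,0,0,1,0,0,0,0,0,0,1,0,0,0,0,0,0,1])

```text
time: 49.0
tcp_pos: [539.9, -69.5, 267.1]
tcp_rot: [-0.071, -0.703, -0.071, 0.704]
force: [-0.1, 0.1, -0.4]
grip_width: 37.0
```

```bash
python3 - <<'E'
from h import *
st(); shot("w31")
plan([540.4,-70.5,151],3.3396,1,34)
E
```

```text
t 49.0 tcp [539.9 -69.5 267.1] yaw -2.9412 xax [-1.8e-03 -6.0e-04 -1.0e+00] F [-0.1  0.1 -0.4] w 37.0 j [ 0.23  0.13 -0.25  0.   -1.19 -0.03]
from [540.7 -69.7 268.3] yaw -2.941 w [ 0.002 -0.    -0.   ] rows 4
0.0293, 0.0002, 0.0001, 0.0006, -0.0001, -0.0001, 1
0.0293, 0.0002, 0.0001, 0.0006, -0.0001, -0.0001, 1
0.0293, 0.0002, 0.0001, 0.0006, -0.0001, -0.0001, 1
0.0293, 0.0002, 0.0001, 0.0006, -0.0001, -0.0001, 1
```

View pics/w31b.png

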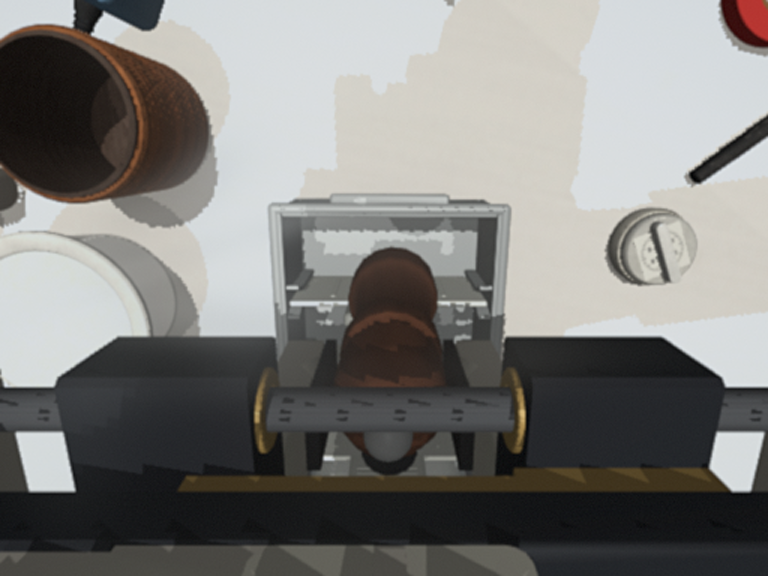

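```bash
python3 - <<'E'
from h import *
v=np.array([-.1967,.9805])
i=pickle.load(open("w31.pkl","rb"))
print((onz("wrist",(392/1.5,248/1.5),128,i)[:2]-[522.2,19.3])@v, "expect -117 (cam frame)")
print((onz("wrist",(392/1.5,210/1.5),78,i)[:2]-[522.2,19.3])@v, "rim inner -122")
E
```

```text
-111.23834477215107 expect -117 (cam frame)
-126.95568182630566 rim inner -122
```

Request:
drive_tool(steps=[0.03,0.0025,0,0,0,0,1,0.03,0,0,0,0,0,1,0.03,0,0,0,0,0,1,0.023,0,0,0,0,0,1,0,0,0,0,0,0,1])

```text
time: 49.47
tcp_pos: [539.0, -72.6, 151.4]
tcp_rot: [-0.07, -0.702, -0.07, 0.706]
force: [-1.5, -0.2, -1.9]
grip_width: 37.2
```

Request:
drive_tool(steps=[0.004,0,0,0,0,0,1,0.004,0,0,0,0,0,1,0,0,0,0,0,0,1,0,0,0,0,0,0,1])

```text
time: 49.8
tcp_pos: [541.9, -72.8, 148.0]
tcp_rot: [0.07, 0.704, 0.07, -0.703]
force: [-0.6, 0.0, -1.7]
grip_width: 36.3
```

Request:
drive_tool(steps=[0.004,0,0,0,0,0,1,0.0015,0,0,0,0,0,1,0,0,0,0,0,0,1,0,0,0,0,0,0,1])

```text
time: 50.13
tcp_pos: [542.4, -73.4, 143.9]
tcp_rot: [0.071, 0.705, 0.07, -0.702]
force: [-3.3, -1.2, 14.5]
grip_width: 37.5
```

Request:
drive_tool(steps=[-0.001,0,0,0,0,0,0.1,0,0,0,0,0,0,-0.1,0,0,0,0,0,0,-0.3,0,0,0,0,0,0,-0.3,-0.02,0,0,0,0,0,-0.3])

```text
time: 50.55
tcp_pos: [538.7, -73.0, 158.7]
tcp_rot: [-0.07, -0.701, -0.07, 0.706]
force: [-0.9, -0.2, -0.6]
grip_width: 55.7
```

Request:
drive_tool(steps=[-0.03,0,0,0,0,0,-0.3,-0.038,0,0,0,0,0,-0.3,-0.038,0,0,0,0,0,-0.3,-0.038,0,0,0,0,0,-0.3,-0.03,0,0,0,0,0,-0.3])

```text
time: 50.97
tcp_pos: [541.2, -73.1, 339.2]
tcp_rot: [0.07, 0.704, 0.07, -0.703]
force: [0.5, -0.5, 0.5]
grip_width: 56.7
```

Request:
drive_tool(steps=[-0.02,-0.035,0,0,0,0,-0.3,-0.02,-0.035,0,0,0,0,-0.3,-0.01,-0.035,0,0,0,0,-0.3,0,-0.035,0,0,0,0,-0.3,0,-0.03,0,0,0,0,-0.3])

```text
time: 51.38
tcp_pos: [507.0, 95.6, 386.9]
tcp_rot: [0.07, 0.704, 0.07, -0.703]
force: [0.2, -0.7, -0.3]
grip_width: 56.6
```

Request:
drive_tool(steps=[0,-0.025,0,0,0,0,-0.3,0,0,0,0,0,0,-0.3,0,0,0,0,0,0,-0.3])

```text
time: 51.63
tcp_pos: [502.2, 119.5, 385.8]
tcp_rot: [-0.071, -0.703, -0.071, 0.704]
force: [-0.1, -0.2, -0.1]
grip_width: 56.7
```

```bash
python3 - <<'E'
from h import *
st(); shot("w32"); shot("sc9","scene"); shot("s9","side")
crop("pics/sc9.png","pics/sc9c.png",150,120,360,270,3.7)
crop("pics/s9.png","pics/s9c.png",190,110,330,300,3.1)
E
```

```text
t 51.63 tcp [502.2 119.5 385.8] yaw -2.9404 xax [-4.e-04 -1.e-04 -1.e+00] F [-0.1 -0.2 -0.1] w 56.7 j [ 0.61  0.03 -0.1  -0.   -1.44 -0.41]
```

View pics/w32b.png

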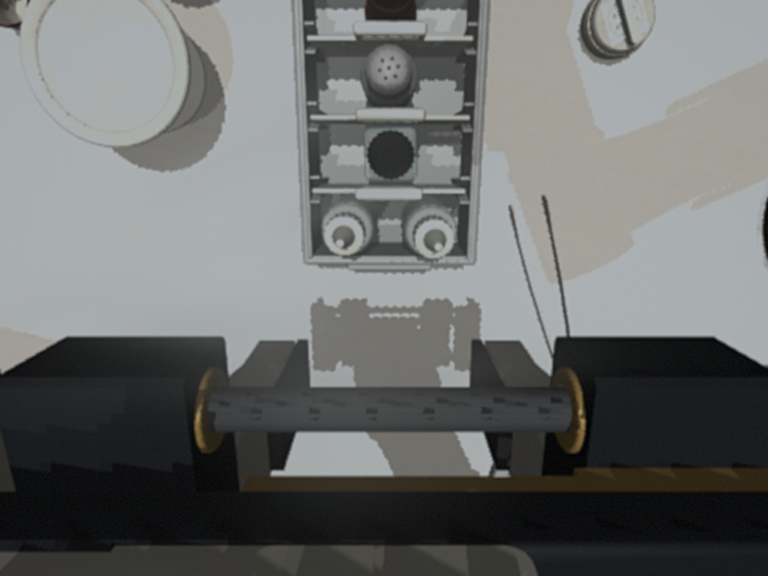

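View pics/sc9c.png

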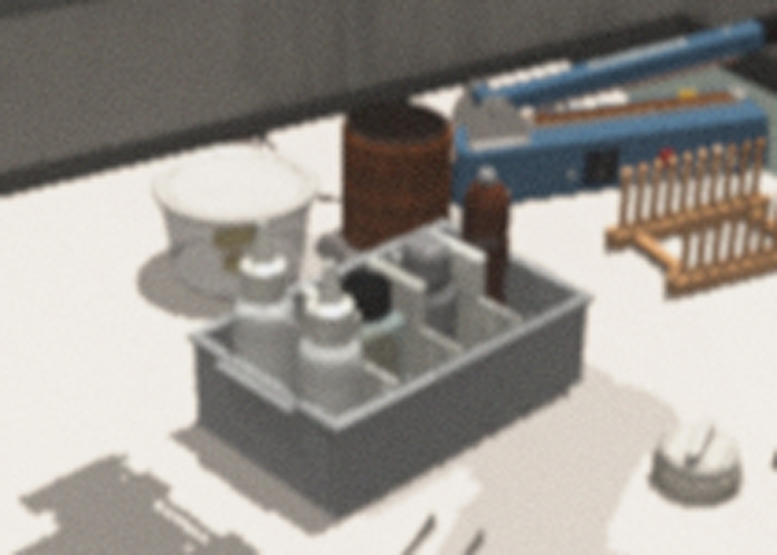

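View pics/s9c.png

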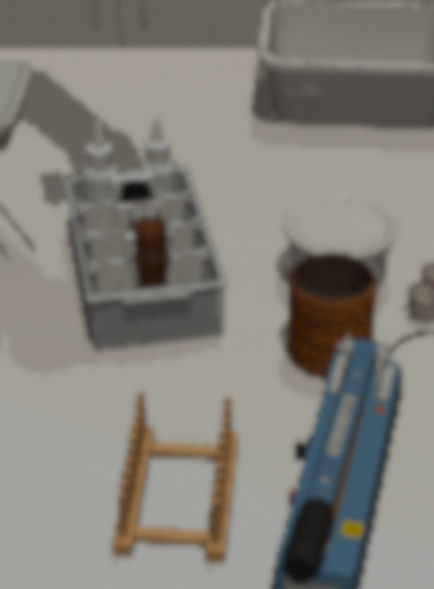

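```bash
python3 - <<'E'
from h import *
print(workorder.hand_in()); st()
E
```

```text
the job is handed in; nothing more can be done
None
the job is handed in; nothing more can be done
```

The caddy is set up and the job is handed in, at about 52 s of the 210 s allowed.

- **Dividers:** All three came out of the rack and went down into their guides first. Each met the floor at the expected height, with lower edges reading 4.8 to 4.9 mm against the 5 mm floor, and a contact force of 16 to 21 N.
- **Items:** Five were there: two squeeze bottles, one spice jar, the shaker and the mill. The bottles stand in the left bay. The jar, turned square to its bay, is in the second, the shaker in the third and the mill in the right bay.
- **Last checks:** The final wrist, scene and side pictures show the dividers and all five items upright in their bays, with the arm clear of everything. The round tub and wicker pot look undisturbed.
- **Disagreements:**
  - While the jar and the mill hung over their bays, the wrist camera put each about 5 mm off towards the caddy's left. I shifted both 2.5 mm the other way, and they went down without touching the sides.
  - The last side picture shows the empty rack a little to one side of where it was at the start. It had not moved when I checked before taking the third divider, and nothing showed contact with it afterwards, so I take it to be the knock the task mentions.

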